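# Make up two glaze-test kits from the tile and jar stock

### The arm

A 6-joint arm with a two-finger parallel gripper is mounted at the origin on the work surface. World frame = base frame: x ahead of the robot, y to its left, z up, the work surface at z = 0. Lengths are in m, angles in degrees, forces in N, time in s.
With the tool pointing down it reaches from about 0.275 to 0.75 m from the base axis. Payload 10.2 kg.
Tool frame: the origin (TCP) lies at the very end of the fingers, on their centre line; the grasp point (between the pads) lies robot.grasp_offset behind it (robot.grasp_offset is the distance from the TCP to the grasp point, in m); z points along the fingers, y is the direction in which the jaws open and shut (so a half turn about z gives the same grasp; the last joint's range is limited). The gripper opens to 85 mm and grips with 20 to 120 N. Pads are 22 mm wide; open, the fingers measure 114 mm over their backs; the gripper's body (76 mm by 85 mm) begins 54 mm behind the grasp point. The pads swing forward as they close: fully open they stand 13 mm farther back than shut.
Start: joints at [-89.118, 17.928, 85.812, -0, 76.261, -12.8], TCP at [0.124, -0.51, 0.231] pointing down, gripper open.
Joint ranges: [-168.41, 168.41], [-55.51, 124.54], [10.69, 146.95], [-70.63, 250.63], [1, 178], [-165.06, 165.06]. Speed limits (degrees/s): [136.94, 136.94, 172.46, 180, 180, 180].

### API

Orientations are given as a 3x3 rotation matrix whose columns are the frame's x, y, z axes.
In Python, from cell import robot gives the robot as it stands.
- The arm moves only by the shell command python3 -m crank 'ROWS' [FORCE]. ROWS is JSON, a list of rows, each an object of numbers: "dx", "dy", "dz": the shift along the tool's x, y, z in mm; "rx", "ry", "rz": the turn, a rotation vector about the tool's x, y, z in rad; "claw": the opening, from 0 (shut) to 1 (fully open). A call has 1 to 12 rows; each row is the pose to reach, as a shift and turn from the pose measured when the call began, along the tool's axes at that moment; what a row does not reach only later rows make up. A row lasts 1/8 s, in which the tool goes at most 62.5 mm and 10.7 degrees, less where a joint would pass 70% of its speed; a pose out of reach is approached as far as the arm can. A call with a gripper value outside its range is refused whole. The fingers move at their own pace and stop on an object; FORCE is the grip in N (left out, the last holds). Time passes only in rows, so rows that repeat a pose let the fingers close. It gives the time, the measured TCP pose, the force and the opening at its end, in the units of the state.
- robot.read_state(): the state, without advancing time (a new reading comes with each control period).
- robot.camera(name): name is "scene" or "top" or "wrist"; returns a dict with "image" (384x512x3 uint8, blue, green, red), "range_z" (384x512 float32, m along the optical axis (not along the pixel's ray), 0 where there is no reading), "fx", "fy", "cx", "cy" (pixels), "rvec" (rotation vector, rad) and "tvec" (3), from world to camera coordinates, as OpenCV has them; the wrist camera has in their place "hand_eye" (4x4, takes a point from camera to tool coordinates, whose origin is the TCP and whose axes are the flange's). Camera axes: x right, y down, z forward; pixel columns grow to the right and rows downward; lengths in m; the calibration is good to about 2 mm. A picture is of the moment at which its call begins: read the wrist's pose just before it.
- robot.close_job(): hands the job in, once; it reports no verdict.
Trained networks look in a picture, given as the dict that the camera call returned (one of the last four; its "shot" number tells which), for a name from the list of things; names that differ only in an ending like _2 or _b are one class to them, and where a whole thing is asked for, a point or a joint stands for the part that bears it (a point fixed in the world has none). Each returns a list of dicts, best first, with "p" (0 to 1); they miss things now and then, are a little off and sometimes report something else, mostly with a low value. They report only what shows in the picture. A call takes as long as a camera call. They do not tell look-alikes from the thing itself.
- robot.look_for(picture, name): "position" ([row, column] in pixels, amid what is visible of it).
- robot.trace(picture, name): "pixels" (384x512 bool, what is visible of it) and "position" ([row, column] in pixels, amid what is visible of it).
The state is a dict: "time_s": time; "q": joint angles; "qd": joint speeds; "joint_torque": joint torques, N m; "position": TCP position; "orientation": TCP orientation; "contact_force": force on the tool from outside, world axes, zero at the start; "torque": the same for the moment, N m; "opening": finger opening in m.
Only numpy, scipy, OpenCV 4.12 (cv2) and the standard library are available. Lean on these libraries where they do the work, as an engineer would, in place of code of your own. Each camera call takes 0.05 s, during which the arm holds its last target.

### The job

Make up the two glaze-test kits from the stock on the grey ware board: in the plain wooden tray, lay the white and the terracotta hexagonal tiles flat in the long compartment, packed together with a whole flat side of one against a whole flat side of the other, and stand the blue-capped jar upright in the small compartment; in the red tray, lay the black tile flat in the long compartment and stand the green-capped jar upright in the small one. Set the fired tiles down rather than dropping them, and leave the sand-coloured tile and the yellow-capped jar, which belong to neither kit, where they are.

Things in the scene. Friction and masses are not known exactly. Their poses are not given: they have to be found in the camera images.
- tile_white: White hexagonal fired-clay tile, 52 mm across flats, 60 mm across corners, 12 mm thick, 40 to 75 g. Origin: centre of its underside, z up; x points square to one flat side, so the sides face 0, 60, 120, 180, 240, 300 degrees from x. Starts flat, turned any way, on the grey ware board (top 12 mm above the table).
- tile_terracotta: Terracotta (brick-red) hexagonal fired-clay tile, 52 mm across flats, 60 mm across corners, 12 mm thick, 40 to 75 g. Origin: centre of its underside, z up; x points square to one flat side, so the sides face 0, 60, 120, 180, 240, 300 degrees from x. Starts flat, turned any way, on the grey ware board (top 12 mm above the table).
- tile_black: Black hexagonal fired-clay tile, 52 mm across flats, 60 mm across corners, 12 mm thick, 40 to 75 g. Origin: centre of its underside, z up; x points square to one flat side, so the sides face 0, 60, 120, 180, 240, 300 degrees from x. Starts flat, turned any way, on the grey ware board (top 12 mm above the table).
- tile_sand: Sand-coloured (spare, to be left alone) hexagonal fired-clay tile, 52 mm across flats, 60 mm across corners, 12 mm thick, 40 to 75 g. Origin: centre of its underside, z up; x points square to one flat side, so the sides face 0, 60, 120, 180, 240, 300 degrees from x. Starts flat, turned any way, on the grey ware board (top 12 mm above the table).
- jar_blue: A closed plastic glaze jar, white with a band and screw cap, both blue; 60 mm high, body 44 mm across up to 40 mm, cap 41 mm across from 44 to 60 mm height, 80 to 150 g. Origin: centre of its underside, z up. Starts upright on the grey ware board (top 12 mm above the table).
- jar_green: A closed plastic glaze jar, white with a band and screw cap, both green; 60 mm high, body 44 mm across up to 40 mm, cap 41 mm across from 44 to 60 mm height, 80 to 150 g. Origin: centre of its underside, z up. Starts upright on the grey ware board (top 12 mm above the table).
- jar_yellow: Spare, to be left alone: a closed plastic glaze jar, white with a band and screw cap, both yellow; 60 mm high, body 44 mm across up to 40 mm, cap 41 mm across from 44 to 60 mm height, 80 to 150 g. Origin: centre of its underside, z up. Starts upright on the grey ware board (top 12 mm above the table).
- tray_wood: Plain pale-wood open tray, fixed to the table, 232 mm (own x) by 132 mm (y). Origin: centre of its underside, on the table. Floor 4 mm thick; rims and divider 6 mm thick, tops 16 mm above the table. Long compartment (tiles) inside: x -110 to +40 mm, y -60 to +60, middle x = -35. Small one (jar): x +46 to +110 mm, y -60 to +60, middle x = +78.
- tray_red: Red-painted open tray, fixed to the table, 232 mm (own x) by 132 mm (y). Origin: centre of its underside, on the table. Floor 4 mm thick; rims and divider 6 mm thick, tops 16 mm above the table. Long compartment (tiles) inside: x -110 to +40 mm, y -60 to +60, middle x = -35. Small one (jar): x +46 to +110 mm, y -60 to +60, middle x = +78.
There are look-alikes about, which are no part of the job. What is meant by the tile_black is not pink, and is the smaller of those in its own colour. There is more than one size of the tile_white; the job needs the smallest.

How it is judged (in metres and radians):
At the end, for the whole second after the job is handed in: Kits in their compartments, flat or upright, at rest; white and terracotta side to side: centres within 55.5 mm, within 8 mm of whole side meeting whole side, within 0.12 rad of parallel; sand tile and yellow jar within 25 mm of their start (x of tile_white in the frame of tray_wood between -0.088 and 0.018 m and y of tile_white in the frame of tray_wood between -0.038 and 0.038 m and z of tile_white in the frame of tray_wood between 0.001 and 0.007 m and angle between each of tile_white, tile_terracotta, jar_blue, tile_black, jar_green's own z axis and vertical below 0.06 rad and linear speed of each of tile_white, tile_terracotta, jar_blue, tile_black, jar_green below 0.02 m/s and angular speed of each of tile_white, tile_terracotta, jar_blue, tile_black, jar_green below 0.2 rad/s and x of tile_terracotta in the frame of tray_wood between -0.088 and 0.018 m and y of tile_terracotta in the frame of tray_wood between -0.038 and 0.038 m and z of tile_terracotta in the frame of tray_wood between 0.001 and 0.007 m and horizontal distance between tile_white and tile_terracotta below 0.0555 m and ((x of tile_white in the frame of tile_terracotta between 0.044 and 0.06 m and y of tile_white in the frame of tile_terracotta between -0.008 and 0.008 m) or (x of tile_white in the frame of tile_terracotta between 0.018 and 0.034 m and y of tile_white in the frame of tile_terracotta between 0.037 and 0.053 m) or (x of tile_white in the frame of tile_terracotta between -0.034 and -0.018 m and y of tile_white in the frame of tile_terracotta between 0.037 and 0.053 m) or (x of tile_white in the frame of tile_terracotta between -0.06 and -0.044 m and y of tile_white in the frame of tile_terracotta between -0.008 and 0.008 m) or (x of tile_white in the frame of tile_terracotta between -0.034 and -0.018 m and y of tile_white in the frame of tile_terracotta between -0.053 and -0.037 m) or (x of tile_white in the frame of tile_terracotta between 0.018 and 0.034 m and y of tile_white in the frame of tile_terracotta between -0.053 and -0.037 m)) and (angle between the x axis of tile_white and the x axis of tile_terracotta, either way round below 0.12 rad or angle between the x axis of tile_white and the x axis of tile_terracotta, either way round between 0.9272 and 1.1672 rad) and x of jar_blue in the frame of tray_wood between 0.064 and 0.092 m and y of jar_blue in the frame of tray_wood between -0.042 and 0.042 m and z of jar_blue in the frame of tray_wood between 0.001 and 0.007 m and x of tile_black in the frame of tray_red between -0.088 and 0.018 m and y of tile_black in the frame of tray_red between -0.038 and 0.038 m and z of tile_black in the frame of tray_red between 0.001 and 0.007 m and x of jar_green in the frame of tray_red between 0.064 and 0.092 m and y of jar_green in the frame of tray_red between -0.042 and 0.042 m and z of jar_green in the frame of tray_red between 0.001 and 0.007 m and distance of each of tile_sand, jar_yellow from where it was at the start of the episode below 0.025 m); the robot touches nothing.
It fails at once if the sand-coloured tile is disturbed (moved more than 25 mm) (distance of tile_sand from where it was at the start of the episode above 0.025 m).
It fails at once if the yellow-capped jar is disturbed (moved more than 25 mm) (distance of jar_yellow from where it was at the start of the episode above 0.025 m).
It fails at once if the white tile is dropped into a tray (over 0.9 m/s just above the floor) (height (world z) of tile_white below 0.035 m and horizontal distance between tile_white and tray_wood below 0.13 m and linear speed of tile_white above 0.9 m/s).
It fails at once if the terracotta tile is dropped into a tray (over 0.9 m/s just above the floor) (height (world z) of tile_terracotta below 0.035 m and horizontal distance between tile_terracotta and tray_wood below 0.13 m and linear speed of tile_terracotta above 0.9 m/s).
It fails at once if the black tile is dropped into a tray (over 0.9 m/s just above the floor) (height (world z) of tile_black below 0.035 m and horizontal distance between tile_black and tray_red below 0.13 m and linear speed of tile_black above 0.9 m/s).
It also fails if it takes over 120 s, if anything falls off the work surface, if the arm or the gripper's body presses on something with over 40 N, if the wrist force passes 120 N, or if a joint passes its speed limit or range.

## Working session

There is one attempt and no reset: what is moved stays moved. The work goes in short steps, Python scripts to look and compute and a shell command to move; the robot and the scene stay as the last step left them, time stands still between calls to the robot, and variables do not carry over. Pictures are saved under pics/ and viewed, and the job is handed in when it is done.

```bash
ls; mkdir -p pics
python3 - <<'E'
from cell import robot
import cv2
s=robot.read_state();print(s,robot.grasp_offset)
for n in("scene","top","wrist"):
    c=robot.camera(n);cv2.imwrite(f"pics/{n}0.png",c["image"])
    print(n,{k:v for k,v in c.items() if k not in("image","range_z")})
E
```

```text
pics
{'time_s': 0.0, 'q': array([-8.91163934e+01,  1.79593260e+01,  8.58548069e+01,  1.79655236e-04,
        7.62594720e+01, -1.28009314e+01]), 'qd': array([ 0.02835606, -0.0113495 ,  0.03620604, -0.08557516,  0.01309645,
       -0.03902786]), 'joint_torque': array([-1.21969679e-03, -4.12270939e+01, -2.59748358e+01, -2.11021547e-04,
        4.10325069e-03, -5.09018278e-06]), 'position': array([ 0.12417789, -0.50983921,  0.23073088]), 'orientation': array([[ 9.71613178e-01,  2.36575216e-01, -1.67653795e-05],
       [ 2.36575042e-01, -9.71612371e-01,  1.28454229e-03],
       [ 2.87601419e-04, -1.25204449e-03, -9.99999175e-01]]), 'contact_force': array([-0.2487346 , -0.13455301,  0.06099939]), 'torque': array([-0.0184514 ,  0.00446404, -0.04745302]), 'opening': 0.08523812819632283} 0.0187
scene {'fx': 392.3964452446131, 'fy': 392.3964452446131, 'cx': 249.7383411894344, 'cy': 199.04337584866641, 'rvec': array([ 1.75139675,  1.38286461, -0.7437925 ]), 'tvec': array([-0.19602288, -0.21237819,  1.51784528]), 'shot': 1}
top {'fx': 408.3043045137895, 'fy': 408.3043045137895, 'cx': 261.9072749197761, 'cy': 193.15475882970134, 'rvec': array([ 2.20252647, -2.18967187,  0.04341653]), 'tvec': array([0.06422314, 0.50474032, 1.0583851 ]), 'shot': 2}
wrist {'fx': 343.91678090072, 'fy': 343.91678090072, 'cx': 254.7924105377357, 'cy': 186.97381488367103, 'hand_eye': array([[-5.04496864e-05, -9.45460014e-01, -3.25738177e-01,
         8.52528376e-02],
       [ 9.99999995e-01, -1.97755771e-05, -9.74791133e-05,
        -1.92595912e-03],
       [ 8.57209433e-05, -3.25738181e-01,  9.45460010e-01,
        -1.43276466e-01],
       [ 0.00000000e+00,  0.00000000e+00,  0.00000000e+00,
         1.00000000e+00]]), 'shot': 3}
```

View pics/top0.png

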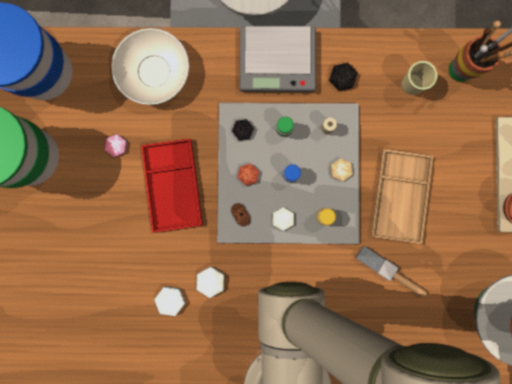

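View pics/scene0.png

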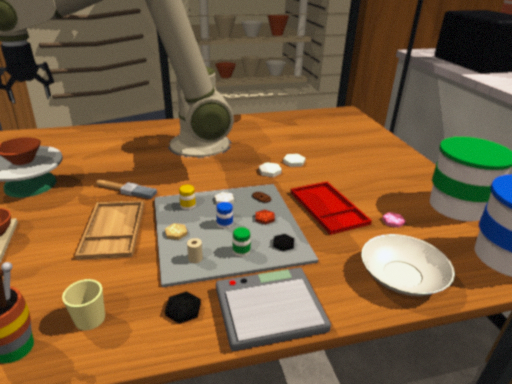

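View pics/wrist0.png

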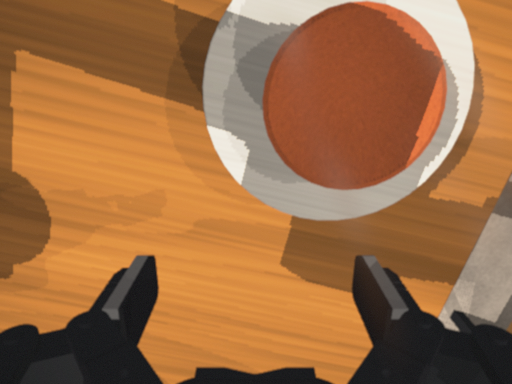

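```bash
cat > h.py <<'E'
from cell import robot
import cv2, numpy as np, json, os
from scipy.optimize import least_squares
from scipy.spatial.transform import Rotation as Ro
def pose(c,st=None):
    """cam->world R,t"""
    if "hand_eye" in c:
        H=c["hand_eye"];R=st["orientation"];p=st["position"]
        return R@H[:3,:3], R@H[:3,3]+p
    R=cv2.Rodrigues(c["rvec"])[0];return R.T,-R.T@c["tvec"]
def toplane(c,uv,z,st=None):
    uv=np.atleast_2d(np.asarray(uv,float));R,t=pose(c,st)
    d=np.c_[(uv[:,0]-c["cx"])/c["fx"],(uv[:,1]-c["cy"])/c["fy"],np.ones(len(uv))]@R.T
    k=(z-t[2])/d[:,2];return (t+d*k[:,None])
def proj(c,P,st=None):
    R,t=pose(c,st);q=(np.atleast_2d(P)-t)@R
    return np.c_[q[:,0]/q[:,2]*c["fx"]+c["cx"],q[:,1]/q[:,2]*c["fy"]+c["cy"]]
def shot(name,fn=None):
    st=robot.read_state();c=robot.camera(name)
    if fn: cv2.imwrite(f"pics/{fn}.png",c["image"])
    return c,st
def cont(m):
    cs=cv2.findContours(m.astype(np.uint8),cv2.RETR_EXTERNAL,cv2.CHAIN_APPROX_NONE)[0]
    return max(cs,key=cv2.contourArea)[:,0,:]
def hexfit(P,a0=None):
    """fit hexagon (centre, angle, apothem) to boundary points"""
    P=P[:,:2];c0=(P.max(0)+P.min(0))/2
    def f(x):
        d=P-x[:2];a=np.arctan2(d[:,1],d[:,0])-x[2]
        a=(a+np.pi/6)%(np.pi/3)-np.pi/6
        return np.hypot(d[:,0],d[:,1])*np.cos(a)-x[3]
    b=min((least_squares(f,[*c0,g,.026],loss='soft_l1',f_scale=.0007) for g in np.radians([0,15,30,45])),key=lambda r:r.cost)
    x=b.x;return x[:2],np.degrees(x[2])%60,x[3]*2000,np.sqrt(np.mean(b.fun**2))*1000
def plan(x,y,z,yaw):
    """yaw: world direction (deg) of tool y axis (jaw), tool pointing down. prints candidate rows"""
    s=robot.read_state();R=s["orientation"];p=s["position"]
    for k in(0,180):
        a=np.radians(yaw+k);Y=np.array([np.cos(a),np.sin(a),0]);Z=np.array([0,0,-1.]);X=np.cross(Y,Z)
        T=np.c_[X,Y,Z];d=R.T@(np.array([x,y,z])-p)*1000;rv=Ro.from_matrix(R.T@T).as_rotvec()
        print(f"t={s['time_s']:.1f} d(mm)={d.round(1)} rv={rv.round(3)} q6now={s['q'][5]:.0f} n>={max(np.linalg.norm(d)/62.5,np.degrees(np.linalg.norm(rv))/10.7):.1f}")
E
python3 - <<'E'
from h import *
c,st=shot("top")
for n,z in [("tile_white",.024),("tile_terracotta",.024),("tile_black",.024),("tile_sand",.024),("jar_blue",.072),("jar_green",.072),("jar_yellow",.072),("tray_wood",.016),("tray_red",.016)]:
    for d in robot.trace(c,n)[:4]:
        ct=cont(d["pixels"]);P=toplane(c,ct,z)
        o=[d["p"].__round__(2),np.round(d["position"]),d["pixels"].sum(),P.mean(0).round(3)]
        if n[:4]=="tile": o+=list(hexfit(P))
        if n[:4]=="tray": o+=[cv2.minAreaRect(P[:,:2].astype(np.float32))]
        print(n,*o)
E
```

```text
tile_white 0.9 [303. 169.] 674 [0.226 0.303 0.024] [0.22554452 0.30188375] 53.167553218930266 68.92839650122464 1.648525798520493
tile_white 0.72 [219. 281.] 374 [0.438 0.013 0.024] [0.4377748  0.01333564] 29.5519207907065 51.145975422132246 1.0459159810230374
tile_white 0.56 [282. 211.] 610 [0.274 0.199 0.024] [0.27482556 0.19966569] 26.405998679557694 65.60634506594242 1.2149299730983572
tile_terracotta 0.63 [174. 248.] 373 [0.553 0.105 0.024] [0.55248296 0.10507447] 15.877390969789282 51.61651240863301 0.8550111433331731
tile_terracotta 0.57 [185. 169.] 4582 [0.524 0.303 0.024] [0.52565751 0.30374838] 7.897462944495015 202.46852521014216 20.211208078726276
tile_black 0.7 [126. 241.] 360 [0.669 0.121 0.024] [0.66916356 0.12162085] 10.53807209070394 51.203765998673695 0.8476958278977822
tile_black 0.65 [ 77. 342.] 591 [ 0.81  -0.142  0.024] [ 0.8098358  -0.14137183] 10.913711779229523 66.39037362242948 1.1393005606034179
tile_black 0.55 [146. 113.] 347 [0.626 0.451 0.024] [0.62528415 0.4508266 ] 23.743090531296623 50.1704624515721 1.2588139956227333
tile_sand 0.83 [170. 337.] 358 [ 0.564 -0.138  0.024] [ 0.56447898 -0.13759359] 34.11014026437325 50.597576441478765 0.8610311543039582
jar_blue 0.81 [171. 293.] 261 [ 0.551 -0.005  0.072]
jar_blue 0.27 [172. 249.] 345 [0.548 0.103 0.072]
jar_green 0.7 [124. 284.] 277 [0.668 0.013 0.072]
jar_green 0.53 [128. 239.] 346 [0.659 0.117 0.072]
jar_yellow 0.62 [216. 325.] 273 [ 0.444 -0.089  0.072]
tray_wood 0.72 [197. 400.] 4619 [ 0.498 -0.295  0.016] ((0.49844127893447876, -0.29525426030158997), (0.1355406492948532, 0.23161734640598297), 81.99513244628906)
```

Run:
```python
import cv2
a=cv2.imread("pics/top0.png")[95:250,135:440];cv2.imwrite("pics/topz.png",cv2.resize(a,None,fx=2.6,fy=2.6,interpolation=cv2.INTER_CUBIC))
```

```text
(no output)
```

View pics/topz.png

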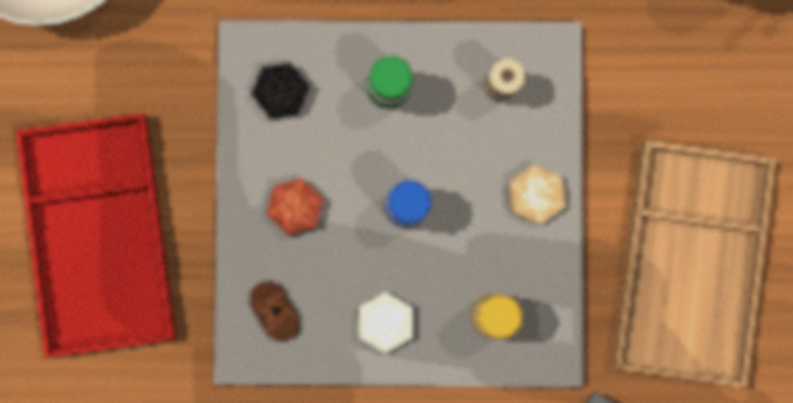

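Run:
```python
from h import *
plan(.438,.013,.231,-90); plan(.438,.013,.13,-90)
```

```text
t=0.7 d(mm)=[ 4.287e+02 -4.340e+02  3.000e-01] rv=[-0.     0.     0.239] q6now=-13 n>=9.8
t=0.7 d(mm)=[ 4.287e+02 -4.340e+02  3.000e-01] rv=[-0.    -0.    -2.903] q6now=-13 n>=15.5
t=0.7 d(mm)=[ 428.7 -434.   101.3] rv=[-0.     0.     0.239] q6now=-13 n>=9.9
t=0.7 d(mm)=[ 428.7 -434.   101.3] rv=[-0.    -0.    -2.903] q6now=-13 n>=15.5
```

```bash
python3 -m crank '[{"dx":429,"dy":-434,"dz":0,"rz":0.239,"claw":0.75},{"dx":429,"dy":-434,"dz":0,"rz":0.239,"claw":0.75},{"dx":429,"dy":-434,"dz":0,"rz":0.239,"claw":0.75},{"dx":429,"dy":-434,"dz":0,"rz":0.239,"claw":0.75},{"dx":429,"dy":-434,"dz":0,"rz":0.239,"claw":0.75},{"dx":429,"dy":-434,"dz":0,"rz":0.239,"claw":0.75},{"dx":429,"dy":-434,"dz":0,"rz":0.239,"claw":0.75},{"dx":429,"dy":-434,"dz":80,"rz":0.239,"claw":0.75},{"dx":429,"dy":-434,"dz":80,"rz":0.239,"claw":0.75},{"dx":429,"dy":-434,"dz":80,"rz":0.239,"claw":0.75},{"dx":429,"dy":-434,"dz":80,"rz":0.239,"claw":0.75},{"dx":429,"dy":-434,"dz":80,"rz":0.239,"claw":0.75}]' 40
cat >> h.py <<'E'
def see(name,z,fn,tile=True):
    c,st=shot("wrist");v=c["image"].copy()
    for d in robot.trace(c,name)[:3]:
        ct=cont(d["pixels"]);P=toplane(c,ct,z,st)
        print(name,round(d["p"],2),np.round(d["position"]),int(d["pixels"].sum()),P.mean(0).round(4),end=' ')
        if tile: print(hexfit(P))
        else: print("circ",cv2.minEnclosingCircle(P[:,:2].astype(np.float32)))
        cv2.drawContours(v,[ct[:,None]],-1,(255,0,255),1)
    cv2.imwrite(f"pics/{fn}.png",v)
    print("tcp",st["position"].round(4),"open",st["opening"])
    return c,st
E
python3 - <<'E'
from h import *
see("tile_white",.024,"w1")
E
```

```text
tcp [ 0.1242 -0.5101  0.2313] open 0.08543059195007326invalid input
```

View pics/w1.png

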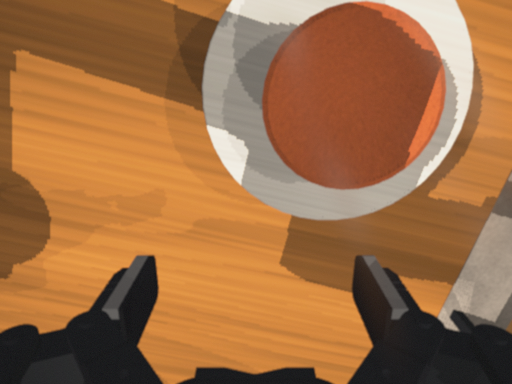

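```bash
python3 -m crank '[{"dx":429,"dy":-434,"dz":0,"rx":0,"ry":0,"rz":0.239,"claw":0.75}]' 40
```

```text
time_s: 0.88
position: [0.1556, -0.4574, 0.2306]
orientation: [[0.999, 0.045, -0.0], [0.045, -0.999, 0.0], [-0.0, -0.0, -1.0]]
contact_force: [0.8, -0.5, -0.6]
opening: 0.0698
```

Run:
```python
from h import *
plan(.438,.013,.231,-90)
```

```text
t=0.9 d(mm)=[ 3.031e+02 -4.574e+02 -4.000e-01] rv=[-0.     0.     0.045] q6now=2 n>=8.8
t=0.9 d(mm)=[ 3.031e+02 -4.574e+02 -4.000e-01] rv=[-0.    -0.    -3.097] q6now=2 n>=16.6
```

```bash
python3 -m crank '[{"dx":303,"dy":-457,"dz":0,"rx":0,"ry":0,"rz":0.045,"claw":0.75},{"dx":303,"dy":-457,"dz":0,"rx":0,"ry":0,"rz":0.045,"claw":0.75},{"dx":303,"dy":-457,"dz":0,"rx":0,"ry":0,"rz":0.045,"claw":0.75},{"dx":303,"dy":-457,"dz":0,"rx":0,"ry":0,"rz":0.045,"claw":0.75},{"dx":303,"dy":-457,"dz":0,"rx":0,"ry":0,"rz":0.045,"claw":0.75},{"dx":303,"dy":-457,"dz":0,"rx":0,"ry":0,"rz":0.045,"claw":0.75},{"dx":303,"dy":-457,"dz":0,"rx":0,"ry":0,"rz":0.045,"claw":0.75},{"dx":303,"dy":-457,"dz":40,"rx":0,"ry":0,"rz":0.045,"claw":0.75},{"dx":303,"dy":-457,"dz":80,"rx":0,"ry":0,"rz":0.045,"claw":0.75},{"dx":303,"dy":-457,"dz":80,"rx":0,"ry":0,"rz":0.045,"claw":0.75},{"dx":303,"dy":-457,"dz":80,"rx":0,"ry":0,"rz":0.045,"claw":0.75}]' 40
python3 - <<'E'
from h import *
see("tile_white",.024,"w2")
E
```

```text
time_s: 2.25
position: [0.4379, 0.0125, 0.1506]
orientation: [[1.0, 0.0, -0.001], [0.0, -1.0, 0.0], [-0.001, -0.0, -1.0]]
contact_force: [0.3, -0.0, 0.7]
opening: 0.0642
tile_white 0.86 [174. 253.] 3553 [0.4413 0.0164 0.024 ] (array([0.44101303, 0.01614038]), np.float64(29.505175746056683), np.float64(52.87534068783279), np.float64(0.514005454984606))
tile_white 0.81 [304.  62.] 1308 [0.3087 0.1954 0.024 ] (array([0.28760711, 0.19365487]), np.float64(36.95963655816431), np.float64(68.95386342658144), np.float64(7.894765691541654))
tile_white 0.67 [350.   5.] 206 [0.2568 0.2649 0.024 ] (array([0.25738602, 0.26635358]), np.float64(14.791559997178375), np.float64(19.81535943619279), np.float64(3.796110651488889))
tcp [0.4379 0.0125 0.1506] open 0.06420702640799976
```

View pics/w2.png

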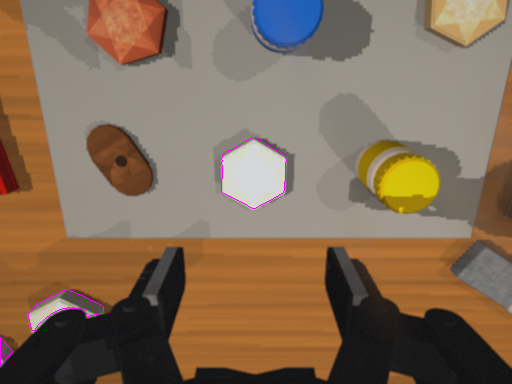

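```bash
python3 -m crank '[{"dx":3,"dy":-3.6,"dz":50,"rx":0,"ry":0,"rz":0.01,"claw":0.75},{"dx":3,"dy":-3.6,"dz":100,"rx":0,"ry":0,"rz":0.01,"claw":0.75},{"dx":3,"dy":-3.6,"dz":126,"rx":0,"ry":0,"rz":0.01,"claw":0.75},{"dx":3,"dy":-3.6,"dz":132,"rx":0,"ry":0,"rz":0.01,"claw":0.75},{"dx":3,"dy":-3.6,"dz":132,"rx":0,"ry":0,"rz":0.01,"claw":0.75}]' 40
python3 - <<'E'
from h import *
shot("wrist","w3")
E
```

```text
time_s: 2.98
position: [0.4423, 0.0144, 0.021]
orientation: [[1.0, -0.012, 0.004], [-0.012, -1.0, -0.001], [0.004, 0.001, -1.0]]
contact_force: [0.2, 1.0, 0.5]
opening: 0.064
```

View pics/w3.png

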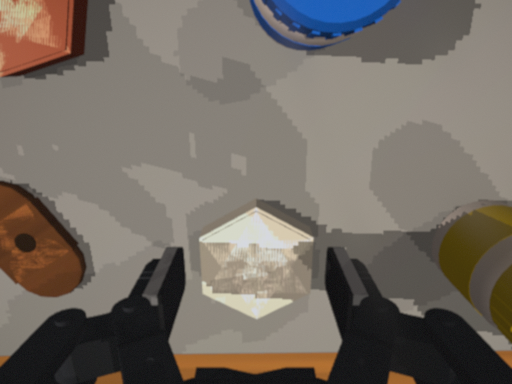

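```bash
python3 -m crank '[{"dx":0,"dy":0,"dz":5,"rx":0,"ry":-0.004,"rz":0,"claw":0.75},{"dx":0,"dy":0,"dz":8,"rx":0,"ry":-0.004,"rz":0,"claw":0.75},{"dx":0,"dy":0,"dz":8,"rx":0,"ry":-0.004,"rz":0,"claw":0.75}]' 40;  python3 -m crank '[{"dx":0,"dy":0,"dz":0,"rx":0,"ry":0,"rz":0,"claw":0.5},{"dx":0,"dy":0,"dz":0,"rx":0,"ry":0,"rz":0,"claw":0.5},{"dx":0,"dy":0,"dz":0,"rx":0,"ry":0,"rz":0,"claw":0.5}]' 40
python3 - <<'E'
from h import *
shot("wrist","w4")
E
```

```text
time_s: 3.4
position: [0.4424, 0.0145, 0.0132]
orientation: [[1.0, -0.012, 0.0], [-0.012, -1.0, -0.001], [0.0, 0.001, -1.0]]
contact_force: [0.5, -0.2, -0.5]
opening: 0.064
time_s: 3.78
position: [0.4425, 0.0146, 0.0136]
orientation: [[1.0, -0.012, 0.0], [-0.012, -1.0, -0.001], [0.0, 0.001, -1.0]]
contact_force: [-2.3, 0.0, 5.6]
opening: 0.0506
```

View pics/w4.png

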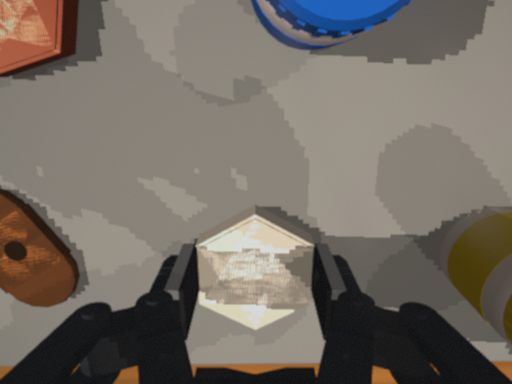

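```bash
python3 -m crank '[{"dx":0,"dy":0,"dz":-40,"rx":0,"ry":0,"rz":0,"claw":0.5},{"dx":0,"dy":0,"dz":-100,"rx":0,"ry":0,"rz":0,"claw":0.5},{"dx":0,"dy":0,"dz":-160,"rx":0,"ry":0,"rz":0,"claw":0.5},{"dx":0,"dy":0,"dz":-160,"rx":0,"ry":0,"rz":0,"claw":0.5}]'
python3 - <<'E'
from h import *
plan(.48,-.29,.18,-68)
E
```

```text
time_s: 4.32
position: [0.4442, 0.0144, 0.1774]
orientation: [[1.0, -0.012, 0.008], [-0.012, -1.0, -0.003], [0.009, 0.003, -1.0]]
contact_force: [0.7, -0.6, -2.2]
opening: 0.0506
t=4.3 d(mm)=[ 39.4 304.   -1.4] rv=[ 0.005 -0.008 -0.396] q6now=77 n>=4.9
t=4.3 d(mm)=[ 39.4 304.   -1.4] rv=[-0.011 -0.006  2.746] q6now=77 n>=14.7
```

```bash
python3 -m crank '[{"dx":39,"dy":304,"dz":-1,"rx":0.005,"ry":-0.008,"rz":-0.396,"claw":0.5},{"dx":39,"dy":304,"dz":-1,"rx":0.005,"ry":-0.008,"rz":-0.396,"claw":0.5},{"dx":39,"dy":304,"dz":-1,"rx":0.005,"ry":-0.008,"rz":-0.396,"claw":0.5},{"dx":39,"dy":304,"dz":-1,"rx":0.005,"ry":-0.008,"rz":-0.396,"claw":0.5},{"dx":39,"dy":304,"dz":-1,"rx":0.005,"ry":-0.008,"rz":-0.396,"claw":0.5},{"dx":39,"dy":304,"dz":-1,"rx":0.005,"ry":-0.008,"rz":-0.396,"claw":0.5},{"dx":39,"dy":304,"dz":-1,"rx":0.005,"ry":-0.008,"rz":-0.396,"claw":0.5}]'
python3 - <<'E'
from h import *
c,st=shot("wrist","w5");print(st["position"])
r=robot.trace(c,"tray_wood")[:1]
v=c["image"].copy()
for d in r:
    ct=cont(d["pixels"]);P=toplane(c,ct,.016,st)
    print(d["p"],cv2.minAreaRect(P[:,:2].astype(np.float32)))
    cv2.drawContours(v,[ct[:,None]],-1,(255,0,255),1)
cv2.imwrite("pics/w5.png",v)
E
```

```text
time_s: 5.2
position: [0.4792, -0.2897, 0.1783]
orientation: [[0.927, 0.374, -0.002], [0.374, -0.927, 0.002], [-0.001, -0.003, -1.0]]
contact_force: [-0.0, -0.2, -1.0]
opening: 0.0508
[ 0.47923896 -0.28970159  0.17831676]
0.84 ((0.5010462403297424, -0.2947291135787964), (0.13318932056427002, 0.23300573229789734), 82.22013854980469)
```

View pics/w5.png

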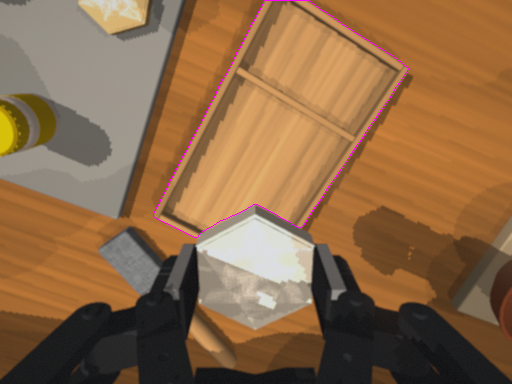

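Run:
```python
from h import *
plan(.443,-.286,.006,-67.8)
```

```text
t=5.3 d(mm)=[-32.8 -15.8 173.1] rv=[-0.002  0.    -0.002] q6now=25 n>=2.8
t=5.3 d(mm)=[-32.8 -15.8 173.1] rv=[1.00e-03 3.00e-03 3.14e+00] q6now=25 n>=16.8
```

```bash
python3 -m crank '[{"dx":-33,"dy":-16,"dz":50,"rx":-0.002,"ry":0,"rz":-0.002,"claw":0.5},{"dx":-33,"dy":-16,"dz":100,"rx":-0.002,"ry":0,"rz":-0.002,"claw":0.5},{"dx":-33,"dy":-16,"dz":140,"rx":-0.002,"ry":0,"rz":-0.002,"claw":0.5},{"dx":-33,"dy":-16,"dz":160,"rx":-0.002,"ry":0,"rz":-0.002,"claw":0.5},{"dx":-33,"dy":-16,"dz":168,"rx":-0.002,"ry":0,"rz":-0.002,"claw":0.5},{"dx":-33,"dy":-16,"dz":172,"rx":-0.002,"ry":0,"rz":-0.002,"claw":0.5},{"dx":-33,"dy":-16,"dz":173,"rx":-0.002,"ry":0,"rz":-0.002,"claw":0.5},{"dx":-33,"dy":-16,"dz":173,"rx":-0.002,"ry":0,"rz":-0.002,"claw":0.5}]'
```

```text
time_s: 6.3
position: [0.4431, -0.286, 0.0067]
orientation: [[0.926, 0.378, 0.001], [0.378, -0.926, -0.001], [0.0, 0.001, -1.0]]
contact_force: [0.4, -0.2, -1.0]
opening: 0.0503
```

```bash
python3 -m crank '[{"dx":0,"dy":0,"dz":1,"rx":0,"ry":0,"rz":0,"claw":0.5},{"dx":0,"dy":0,"dz":2,"rx":0,"ry":0,"rz":0,"claw":0.5},{"dx":0,"dy":0,"dz":2,"rx":0,"ry":0,"rz":0,"claw":0.5}]'
```

```text
time_s: 6.68
position: [0.4433, -0.2862, 0.0056]
orientation: [[0.926, 0.378, 0.001], [0.378, -0.926, -0.002], [0.0, 0.002, -1.0]]
contact_force: [-1.9, 2.1, 8.8]
opening: 0.0505
```

```bash
python3 -m crank '[{"dx":0,"dy":0,"dz":0,"rx":0,"ry":0,"rz":0,"claw":0.75},{"dx":0,"dy":0,"dz":0,"rx":0,"ry":0,"rz":0,"claw":0.75},{"dx":0,"dy":0,"dz":-20,"rx":0,"ry":0,"rz":0,"claw":0.75},{"dx":0,"dy":0,"dz":-70,"rx":0,"ry":0,"rz":0,"claw":0.75},{"dx":0,"dy":0,"dz":-130,"rx":0,"ry":0,"rz":0,"claw":0.75},{"dx":0,"dy":0,"dz":-130,"rx":0,"ry":0,"rz":0,"claw":0.75},{"dx":0,"dy":0,"dz":-130,"rx":0,"ry":0,"rz":0,"claw":0.75}]'
python3 - <<'E'
from h import *
see("tile_white",.016,"w6")
plan(.555,.108,.16,-44)
E
```

```text
time_s: 7.55
position: [0.4428, -0.2857, 0.1348]
orientation: [[0.926, 0.378, 0.0], [0.378, -0.926, -0.001], [-0.0, 0.001, -1.0]]
contact_force: [-1.0, 0.5, -1.0]
opening: 0.064
tile_white 0.66 [182. 254.] 3515 [ 0.4426 -0.2849  0.016 ] (array([ 0.44203823, -0.28478342]), np.float64(51.88219223056452), np.float64(51.70897260715318), np.float64(0.6224117456641239))
tcp [ 0.4428 -0.2857  0.1348] open 0.06395259491600705
t=7.7 d(mm)=[ 252.8 -321.9  -25.9] rv=[-0.001  0.001 -0.415] q6now=22 n>=6.6
t=7.7 d(mm)=[ 252.8 -321.9  -25.9] rv=[1.000e-03 1.000e-03 2.726e+00] q6now=22 n>=14.6
```

View pics/w6.png

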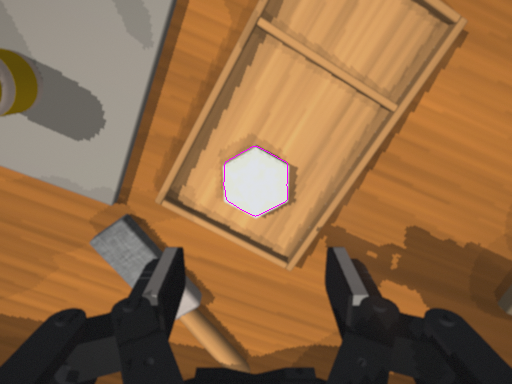

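```bash
python3 -m crank '[{"dx":253,"dy":-322,"dz":-26,"rx":0,"ry":0,"rz":-0.415,"claw":0.75},{"dx":253,"dy":-322,"dz":-26,"rx":0,"ry":0,"rz":-0.415,"claw":0.75},{"dx":253,"dy":-322,"dz":-26,"rx":0,"ry":0,"rz":-0.415,"claw":0.75},{"dx":253,"dy":-322,"dz":-26,"rx":0,"ry":0,"rz":-0.415,"claw":0.75},{"dx":253,"dy":-322,"dz":-26,"rx":0,"ry":0,"rz":-0.415,"claw":0.75},{"dx":253,"dy":-322,"dz":-26,"rx":0,"ry":0,"rz":-0.415,"claw":0.75},{"dx":253,"dy":-322,"dz":-26,"rx":0,"ry":0,"rz":-0.415,"claw":0.75},{"dx":253,"dy":-322,"dz":-26,"rx":0,"ry":0,"rz":-0.415,"claw":0.75},{"dx":253,"dy":-322,"dz":-26,"rx":0,"ry":0,"rz":-0.415,"claw":0.75}]'
python3 - <<'E'
from h import *
see("tile_terracotta",.024,"t1")
E
```

```text
time_s: 8.78
position: [0.5547, 0.1077, 0.159]
orientation: [[0.695, 0.719, -0.003], [0.719, -0.695, 0.0], [-0.002, -0.002, -1.0]]
contact_force: [0.2, -1.0, 0.1]
opening: 0.0639
tile_terracotta 0.82 [174. 259.] 3297 [0.5558 0.1089 0.024 ] (array([0.55549156, 0.10870282]), np.float64(16.1349583248775), np.float64(52.53528280093933), np.float64(0.622662902097234))
tcp [0.5547 0.1077 0.159 ] open 0.063870408902144
```

View pics/t1.png

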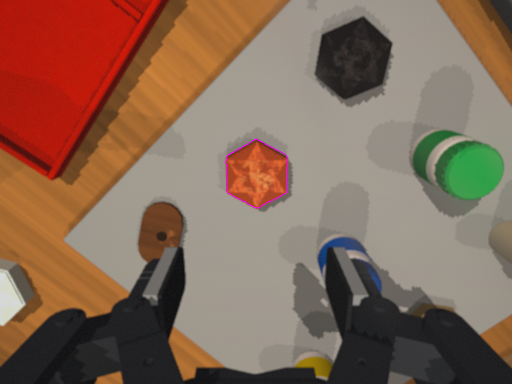

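Run:
```python
from h import *
plan(.5567,.1075,.0135,-43.9)
```

```text
t=8.9 d(mm)=[  1.7   1.3 146.1] rv=[-0.002  0.001 -0.003] q6now=43 n>=2.3
t=8.9 d(mm)=[  1.7   1.3 146.1] rv=[2.000e-03 3.000e-03 3.138e+00] q6now=43 n>=16.8
```

```bash
python3 -m crank '[{"dx":1.7,"dy":1.3,"dz":60,"rx":-0.002,"ry":0.001,"rz":-0.003,"claw":0.75},{"dx":1.7,"dy":1.3,"dz":110,"rx":-0.002,"ry":0.001,"rz":-0.003,"claw":0.75},{"dx":1.7,"dy":1.3,"dz":135,"rx":-0.002,"ry":0.001,"rz":-0.003,"claw":0.75},{"dx":1.7,"dy":1.3,"dz":145,"rx":-0.002,"ry":0.001,"rz":-0.003,"claw":0.75},{"dx":1.7,"dy":1.3,"dz":145.5,"rx":-0.002,"ry":0.001,"rz":-0.003,"claw":0.75},{"dx":1.7,"dy":1.3,"dz":145.5,"rx":-0.002,"ry":0.001,"rz":-0.003,"claw":0.75}]' 40
```

```text
time_s: 9.62
position: [0.5575, 0.1073, 0.0153]
orientation: [[0.694, 0.72, 0.002], [0.72, -0.694, -0.0], [0.001, 0.002, -1.0]]
contact_force: [0.3, -0.4, 0.7]
opening: 0.064
```

```bash
python3 -m crank '[{"dx":0,"dy":0,"dz":1.7,"rx":0,"ry":0,"rz":0,"claw":0.5},{"dx":0,"dy":0,"dz":1.7,"rx":0,"ry":0,"rz":0,"claw":0.5},{"dx":0,"dy":0,"dz":1.7,"rx":0,"ry":0,"rz":0,"claw":0.5},{"dx":0,"dy":0,"dz":1.7,"rx":0,"ry":0,"rz":0,"claw":0.5}]' 40
python3 - <<'E'
from h import *
shot("wrist","t2")
E
python3 -m crank '[{"dx":0,"dy":0,"dz":-30,"rx":0,"ry":0,"rz":0,"claw":0.5},{"dx":0,"dy":0,"dz":-90,"rx":0,"ry":0,"rz":0,"claw":0.5},{"dx":0,"dy":0,"dz":-150,"rx":0,"ry":0,"rz":0,"claw":0.5},{"dx":0,"dy":0,"dz":-150,"rx":0,"ry":0,"rz":0,"claw":0.5}]'
```

```text
time_s: 10.12
position: [0.558, 0.1073, 0.0152]
orientation: [[0.694, 0.72, 0.004], [0.72, -0.694, -0.001], [0.002, 0.003, -1.0]]
contact_force: [-3.1, -0.2, 8.4]
opening: 0.0504
time_s: 10.68
position: [0.5594, 0.1075, 0.1704]
orientation: [[0.694, 0.72, 0.014], [0.72, -0.694, -0.001], [0.009, 0.011, -1.0]]
contact_force: [-0.1, 0.7, -0.8]
opening: 0.0502
```

View pics/t2.png

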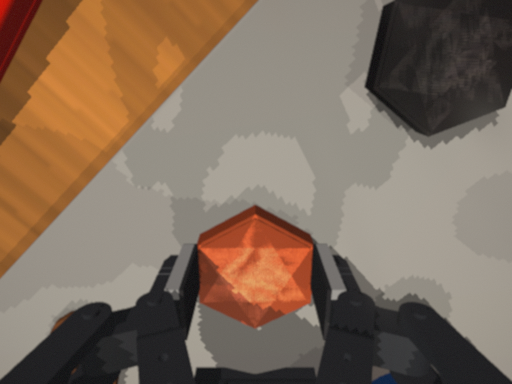

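Run:
```python
from h import *
plan(.4988,-.2938,.17,-67.8)
```

```text
t=10.7 d(mm)=[-3.311e+02  2.347e+02 -1.000e-01] rv=[ 0.008 -0.011  0.417] q6now=43 n>=6.5
t=10.7 d(mm)=[-3.311e+02  2.347e+02 -1.000e-01] rv=[ 0.016  0.012 -2.725] q6now=43 n>=14.6
```

```bash
python3 -m crank '[{"dx":-331,"dy":235,"dz":0,"rx":0.008,"ry":-0.011,"rz":0.417,"claw":0.5},{"dx":-331,"dy":235,"dz":0,"rx":0.008,"ry":-0.011,"rz":0.417,"claw":0.5},{"dx":-331,"dy":235,"dz":0,"rx":0.008,"ry":-0.011,"rz":0.417,"claw":0.5},{"dx":-331,"dy":235,"dz":0,"rx":0.008,"ry":-0.011,"rz":0.417,"claw":0.5},{"dx":-331,"dy":235,"dz":0,"rx":0.008,"ry":-0.011,"rz":0.417,"claw":0.5},{"dx":-331,"dy":235,"dz":0,"rx":0.008,"ry":-0.011,"rz":0.417,"claw":0.5},{"dx":-331,"dy":235,"dz":0,"rx":0.008,"ry":-0.011,"rz":0.417,"claw":0.5},{"dx":-331,"dy":235,"dz":0,"rx":0.008,"ry":-0.011,"rz":0.417,"claw":0.5},{"dx":-331,"dy":235,"dz":0,"rx":0.008,"ry":-0.011,"rz":0.417,"claw":0.5}]'
python3 - <<'E'
from h import *
plan(.4988,-.2938,.008,-67.8)
E
```

```text
time_s: 11.8
position: [0.4991, -0.2929, 0.1693]
orientation: [[0.926, 0.378, -0.0], [0.378, -0.926, 0.001], [0.0, -0.001, -1.0]]
contact_force: [0.2, 0.4, 0.5]
opening: 0.0508
t=11.8 d(mm)=[ -0.6   0.8 161.3] rv=[-0.001 -0.     0.   ] q6now=26 n>=2.6
t=11.8 d(mm)=[ -0.6   0.8 161.3] rv=[ 0.000e+00 -1.000e-03 -3.141e+00] q6now=26 n>=16.8
```

```bash
python3 -m crank '[{"dx":-0.6,"dy":0.8,"dz":50,"rx":0,"ry":0,"rz":0,"claw":0.5},{"dx":-0.6,"dy":0.8,"dz":100,"rx":0,"ry":0,"rz":0,"claw":0.5},{"dx":-0.6,"dy":0.8,"dz":135,"rx":0,"ry":0,"rz":0,"claw":0.5},{"dx":-0.6,"dy":0.8,"dz":152,"rx":0,"ry":0,"rz":0,"claw":0.5},{"dx":-0.6,"dy":0.8,"dz":160,"rx":0,"ry":0,"rz":0,"claw":0.5},{"dx":-0.6,"dy":0.8,"dz":162,"rx":0,"ry":0,"rz":0,"claw":0.5},{"dx":-0.6,"dy":0.8,"dz":162,"rx":0,"ry":0,"rz":0,"claw":0.5}]'
python3 - <<'E'
from h import *
plan(.4988,-.2938,.006,-67.8)
plan(.4938,-.2931,.006,-67.8)
shot("wrist","t3")
E
```

```text
time_s: 12.68
position: [0.4993, -0.2941, 0.0083]
orientation: [[0.926, 0.378, 0.001], [0.378, -0.926, -0.0], [0.001, 0.001, -1.0]]
contact_force: [-0.5, 0.6, -0.5]
opening: 0.0501
t=12.7 d(mm)=[-0.3 -0.5  2.3] rv=[ 0.001 -0.001  0.   ] q6now=26 n>=0.0
t=12.7 d(mm)=[-0.3 -0.5  2.3] rv=[ 1.000e-03  1.000e-03 -3.141e+00] q6now=26 n>=16.8
t=12.7 d(mm)=[-4.7 -3.   2.3] rv=[ 0.001 -0.001  0.   ] q6now=26 n>=0.1
t=12.7 d(mm)=[-4.7 -3.   2.3] rv=[ 1.000e-03  1.000e-03 -3.141e+00] q6now=26 n>=16.8
```

View pics/t3.png

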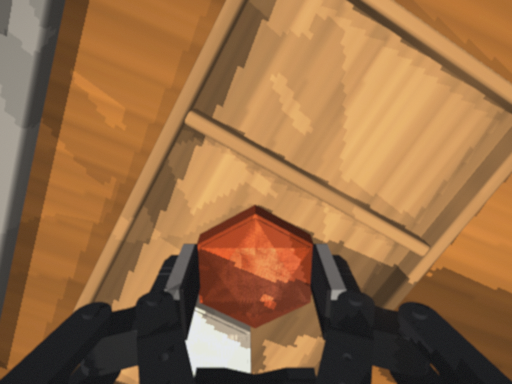

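```bash
python3 -m crank '[{"dx":-0.3,"dy":-0.5,"dz":1,"rx":0,"ry":0,"rz":0,"claw":0.5},{"dx":-0.3,"dy":-0.5,"dz":2,"rx":0,"ry":0,"rz":0,"claw":0.5},{"dx":-2.5,"dy":-1.7,"dz":2,"rx":0,"ry":0,"rz":0,"claw":0.5},{"dx":-4.7,"dy":-3,"dz":2,"rx":0,"ry":0,"rz":0,"claw":0.5},{"dx":-4.7,"dy":-3,"dz":2,"rx":0,"ry":0,"rz":0,"claw":0.5},{"dx":-4.7,"dy":-3,"dz":2,"rx":0,"ry":0,"rz":0,"claw":0.5}]'
python3 - <<'E'
from h import *
plan(.4938,-.2931,.006,-67.8)
E
```

```text
time_s: 13.48
position: [0.4944, -0.2937, 0.0072]
orientation: [[0.926, 0.378, 0.003], [0.378, -0.926, -0.002], [0.002, 0.003, -1.0]]
contact_force: [1.6, -0.3, 5.9]
opening: 0.0503
t=13.5 d(mm)=[-0.3 -0.8  1.2] rv=[ 0.003 -0.002  0.   ] q6now=25 n>=0.0
t=13.5 d(mm)=[-0.3 -0.8  1.2] rv=[ 3.000e-03  5.000e-03 -3.141e+00] q6now=25 n>=16.8
```

```bash
python3 -m crank '[{"dx":0,"dy":0,"dz":0,"rx":0,"ry":0,"rz":0,"claw":0.68},{"dx":0,"dy":0,"dz":0,"rx":0,"ry":0,"rz":0,"claw":0.68},{"dx":0,"dy":0,"dz":-20,"rx":0,"ry":0,"rz":0,"claw":0.68},{"dx":0,"dy":0,"dz":-70,"rx":0,"ry":0,"rz":0,"claw":0.68},{"dx":-20,"dy":0,"dz":-130,"rx":0,"ry":0,"rz":0,"claw":0.75},{"dx":-20,"dy":0,"dz":-140,"rx":0,"ry":0,"rz":0,"claw":0.75},{"dx":-20,"dy":0,"dz":-140,"rx":0,"ry":0,"rz":0,"claw":0.75}]'
cat > pair.py <<'E'
from h import *
import sys
c,st=shot("wrist");v=c["image"].copy();r={}
for n in("tile_white","tile_terracotta"):
    for d in robot.trace(c,n)[:3]:
        ct=cont(d["pixels"]);P=toplane(c,ct,.016,st);h=hexfit(P);print(n,round(d["p"],2),h)
        if n not in r: r[n]=h
        cv2.drawContours(v,[ct[:,None]],-1,(255,0,255),1)
cv2.imwrite(f"pics/{sys.argv[1]}.png",v)
a,b=r["tile_terracotta"],r["tile_white"];d=b[0]-a[0]
print("dist",np.hypot(*d)*1000,"dir-angle mod60",(np.degrees(np.arctan2(d[1],d[0]))-a[1]+30)%60-30,"dang",(b[1]-a[1]+30)%60-30)
R=np.radians(-7.8);t=np.array([.501,-.2947]);M=np.array([[np.cos(R),np.sin(R)],[-np.sin(R),np.cos(R)]])
print("tray",M@(a[0]-t),M@(b[0]-t))
E
python3 pair.py p1
```

```text
time_s: 14.35
position: [0.4754, -0.3009, 0.1469]
orientation: [[0.926, 0.378, 0.003], [0.378, -0.926, -0.002], [0.002, 0.003, -1.0]]
contact_force: [-0.1, -0.4, -0.9]
opening: 0.0641
tile_white 0.73 (array([ 0.44040523, -0.28421803]), np.float64(51.87376402379085), np.float64(51.92082820952498), np.float64(0.7535337073262183))
tile_terracotta 0.84 (array([ 0.49216465, -0.29244568]), np.float64(52.19800328025851), np.float64(52.00046413798446), np.float64(0.4041334935335599))
dist 52.409275157416836 dir-angle mod60 -1.2301450541503982 dang -0.3242392564676635
tray [-0.00905955  0.00103436] [-0.06145671  0.00216133]
```

View pics/p1.png

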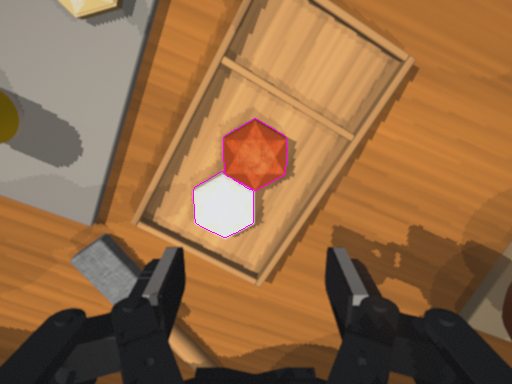

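```bash
cat >> h.py <<'E'
def jar(name,fn,ztop=.072):
    c,st=shot("wrist");v=c["image"].copy();R,t=pose(c,st)
    for d in robot.trace(c,name)[:2]:
        m=d["pixels"];ys,xs=np.nonzero(m);z=c["range_z"][ys,xs]
        P=np.c_[(xs-c["cx"])/c["fx"]*z,(ys-c["cy"])/c["fy"]*z,z]@R.T+t
        k=(z>0)&(P[:,2]>ztop-.004)
        print(name,round(d["p"],2),np.round(d["position"]),"topz",np.percentile(P[z>0,2],95).round(4),k.sum(),end=' ')
        if k.sum()>50:
            Q=P[k,:2].astype(np.float32);print("circ",cv2.minEnclosingCircle(Q),"mean",Q.mean(0))
        cv2.drawContours(v,[cont(m)[:,None]],-1,(255,0,255),1)
    cv2.imwrite(f"pics/{fn}.png",v);print("tcp",st["position"])
E
python3 - <<'E'
from h import *
plan(.545,-.002,.2,-97.8)
E
```

```text
t=14.5 d(mm)=[ 177.6 -249.7  -54.6] rv=[-0.    -0.001  0.524] q6now=24 n>=5.0
t=14.5 d(mm)=[ 177.6 -249.7  -54.6] rv=[ 1.000e-03 -0.000e+00 -2.618e+00] q6now=24 n>=14.0
```

```bash
python3 -m crank '[{"dx":178,"dy":-250,"dz":-55,"rx":0,"ry":-0.001,"rz":0.524,"claw":0.85},{"dx":178,"dy":-250,"dz":-55,"rx":0,"ry":-0.001,"rz":0.524,"claw":0.85},{"dx":178,"dy":-250,"dz":-55,"rx":0,"ry":-0.001,"rz":0.524,"claw":0.85},{"dx":178,"dy":-250,"dz":-55,"rx":0,"ry":-0.001,"rz":0.524,"claw":0.85},{"dx":178,"dy":-250,"dz":-55,"rx":0,"ry":-0.001,"rz":0.524,"claw":0.85},{"dx":178,"dy":-250,"dz":-55,"rx":0,"ry":-0.001,"rz":0.524,"claw":0.85},{"dx":178,"dy":-250,"dz":-55,"rx":0,"ry":-0.001,"rz":0.524,"claw":0.85},{"dx":178,"dy":-250,"dz":-55,"rx":0,"ry":-0.001,"rz":0.524,"claw":0.85}]'
python3 - <<'E'
from h import *
jar("jar_blue","b1")
E
```

```text
time_s: 15.5
position: [0.5449, -0.0028, 0.1995]
orientation: [[0.991, -0.137, -0.002], [-0.137, -0.991, 0.0], [-0.002, 0.0, -1.0]]
contact_force: [-0.4, -0.3, 0.5]
opening: 0.0727
jar_blue 0.7 [160. 256.] topz 0.0735 1915 circ ((0.5564615726470947, -0.00420610886067152), 0.021056929603219032) mean [ 0.55737245 -0.004352  ]
tcp [ 0.54492653 -0.00278288  0.19952005]
```

View pics/b1.png

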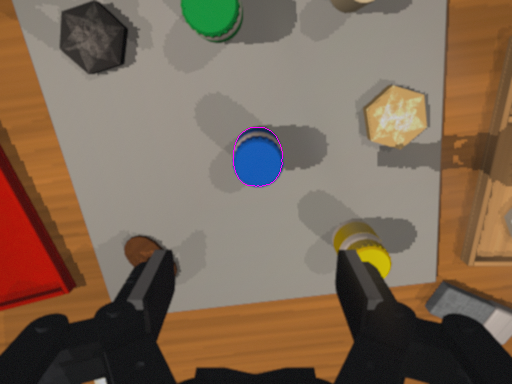

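Run:
```python
from h import *
plan(.5563,-.0059,.02,-97.8)
```

```text
t=15.6 d(mm)=[ 11.8   1.5 179.9] rv=[-0.     0.001 -0.002] q6now=85 n>=2.9
t=15.6 d(mm)=[ 11.8   1.5 179.9] rv=[2.00e-03 0.00e+00 3.14e+00] q6now=85 n>=16.8
```

```bash
python3 -m crank '[{"dx":11.8,"dy":1.5,"dz":50,"rx":0,"ry":0.001,"rz":0,"claw":0.85},{"dx":11.8,"dy":1.5,"dz":90,"rx":0,"ry":0.001,"rz":0,"claw":0.85},{"dx":11.8,"dy":1.5,"dz":130,"rx":0,"ry":0.001,"rz":0,"claw":0.85},{"dx":11.8,"dy":1.5,"dz":165,"rx":0,"ry":0.001,"rz":0,"claw":0.85},{"dx":11.8,"dy":1.5,"dz":180,"rx":0,"ry":0.001,"rz":0,"claw":0.85},{"dx":11.8,"dy":1.5,"dz":180,"rx":0,"ry":0.001,"rz":0,"claw":0.85},{"dx":11.8,"dy":1.5,"dz":180,"rx":0,"ry":0.001,"rz":0,"claw":0.4},{"dx":11.8,"dy":1.5,"dz":180,"rx":0,"ry":0.001,"rz":0,"claw":0.4},{"dx":11.8,"dy":1.5,"dz":180,"rx":0,"ry":0.001,"rz":0,"claw":0.4},{"dx":11.8,"dy":1.5,"dz":180,"rx":0,"ry":0.001,"rz":0,"claw":0.4}]' 40
python3 - <<'E'
from h import *
shot("wrist","b2")
E
```

```text
time_s: 16.85
position: [0.5571, -0.0061, 0.0214]
orientation: [[0.991, -0.137, 0.002], [-0.137, -0.991, -0.001], [0.002, 0.0, -1.0]]
contact_force: [-1.8, -1.3, 6.6]
opening: 0.0426
```

View pics/b2.png

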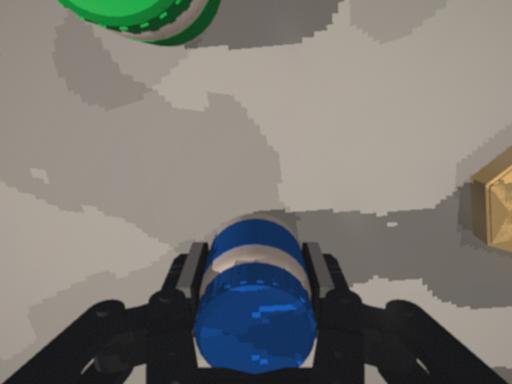

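```bash
python3 -m crank '[{"dx":0,"dy":0,"dz":-40,"rx":0,"ry":0,"rz":0,"claw":0.4},{"dx":0,"dy":0,"dz":-90,"rx":0,"ry":0,"rz":0,"claw":0.4},{"dx":0,"dy":0,"dz":-130,"rx":0,"ry":0,"rz":0,"claw":0.4},{"dx":0,"dy":0,"dz":-130,"rx":0,"ry":0,"rz":0,"claw":0.4}]'
python3 - <<'E'
from h import *
plan(.5789,-.3069,.15,-97.8)
E
```

```text
time_s: 17.4
position: [0.5581, -0.0062, 0.1547]
orientation: [[0.99, -0.137, 0.009], [-0.137, -0.991, -0.002], [0.009, 0.001, -1.0]]
contact_force: [-0.3, 0.1, -1.5]
opening: 0.0427
t=17.4 d(mm)=[ 61.8 295.    5.5] rv=[ 0.001 -0.009 -0.002] q6now=85 n>=4.8
t=17.4 d(mm)=[ 61.8 295.    5.5] rv=[-1.40e-02 -1.00e-03  3.14e+00] q6now=85 n>=16.8
```

```bash
python3 -m crank '[{"dx":62,"dy":295,"dz":5,"rx":0.001,"ry":-0.009,"rz":-0.002,"claw":0.4},{"dx":62,"dy":295,"dz":5,"rx":0.001,"ry":-0.009,"rz":-0.002,"claw":0.4},{"dx":62,"dy":295,"dz":5,"rx":0.001,"ry":-0.009,"rz":-0.002,"claw":0.4},{"dx":62,"dy":295,"dz":5,"rx":0.001,"ry":-0.009,"rz":-0.002,"claw":0.4},{"dx":62,"dy":295,"dz":5,"rx":0.001,"ry":-0.009,"rz":-0.002,"claw":0.4},{"dx":62,"dy":295,"dz":5,"rx":0.001,"ry":-0.009,"rz":-0.002,"claw":0.4},{"dx":62,"dy":295,"dz":5,"rx":0.001,"ry":-0.009,"rz":-0.002,"claw":0.4}]'
python3 - <<'E'
from h import *
plan(.5789,-.3069,.0135,-97.8)
shot("wrist","b3")
E
```

```text
time_s: 18.27
position: [0.5788, -0.3061, 0.1494]
orientation: [[0.991, -0.135, -0.002], [-0.135, -0.991, 0.002], [-0.002, -0.001, -1.0]]
contact_force: [0.2, 0.3, -0.8]
opening: 0.0429
t=18.3 d(mm)=[  0.5   0.9 135.9] rv=[-0.001  0.002  0.001] q6now=60 n>=2.2
t=18.3 d(mm)=[  0.5   0.9 135.9] rv=[-3.000e-03 -2.000e-03 -3.141e+00] q6now=60 n>=16.8
```

View pics/b3.png

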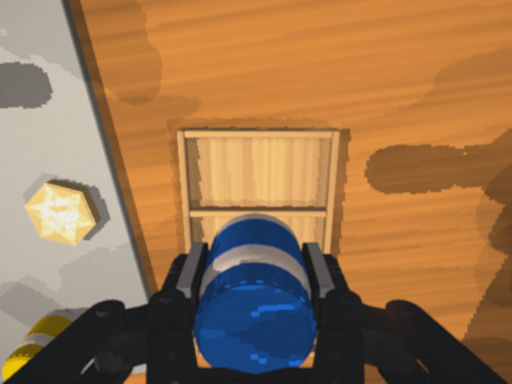

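Jar is centred laterally on the small compartment (columns 185–340 around jar 257). Lowering.

```bash
python3 -m crank '[{"dx":0.5,"dy":0.9,"dz":50,"rx":-0.001,"ry":0.002,"rz":0.001,"claw":0.4},{"dx":0.5,"dy":0.9,"dz":90,"rx":-0.001,"ry":0.002,"rz":0.001,"claw":0.4},{"dx":0.5,"dy":0.9,"dz":115,"rx":-0.001,"ry":0.002,"rz":0.001,"claw":0.4},{"dx":0.5,"dy":0.9,"dz":130,"rx":-0.001,"ry":0.002,"rz":0.001,"claw":0.4},{"dx":0.5,"dy":0.9,"dz":136,"rx":-0.001,"ry":0.002,"rz":0.001,"claw":0.4},{"dx":0.5,"dy":0.9,"dz":137,"rx":-0.001,"ry":0.002,"rz":0.001,"claw":0.4},{"dx":0.5,"dy":0.9,"dz":137,"rx":-0.001,"ry":0.002,"rz":0.001,"claw":0.4}]'
```

```text
time_s: 19.2
position: [0.5796, -0.3066, 0.0136]
orientation: [[0.991, -0.135, 0.002], [-0.135, -0.991, -0.001], [0.002, 0.0, -1.0]]
contact_force: [0.1, -0.5, -1.5]
opening: 0.0428
```

```bash
python3 -m crank '[{"dx":0,"dy":0,"dz":1,"rx":0,"ry":0,"rz":0,"claw":0.4},{"dx":0,"dy":0,"dz":2,"rx":0,"ry":0,"rz":0,"claw":0.4}]'
```

```text
time_s: 19.45
position: [0.5797, -0.3068, 0.0134]
orientation: [[0.991, -0.135, 0.002], [-0.135, -0.991, -0.001], [0.002, 0.001, -1.0]]
contact_force: [-8.0, 4.8, 16.2]
opening: 0.0428
```

```bash
python3 -m crank '[{"dx":0,"dy":0,"dz":0,"rx":0,"ry":0,"rz":0,"claw":0.8},{"dx":0,"dy":0,"dz":0,"rx":0,"ry":0,"rz":0,"claw":0.8},{"dx":0,"dy":0,"dz":0,"rx":0,"ry":0,"rz":0,"claw":0.8},{"dx":0,"dy":0,"dz":-40,"rx":0,"ry":0,"rz":0,"claw":0.8},{"dx":0,"dy":0,"dz":-90,"rx":0,"ry":0,"rz":0,"claw":0.8},{"dx":-40,"dy":0,"dz":-150,"rx":0,"ry":0,"rz":0,"claw":0.8},{"dx":-60,"dy":0,"dz":-160,"rx":0,"ry":0,"rz":0,"claw":0.8},{"dx":-60,"dy":0,"dz":-160,"rx":0,"ry":0,"rz":0,"claw":0.8}]'
python3 pair.py p2
python3 - <<'E'
from h import *
jar("jar_blue","b4",.064)
plan(.672,.125,.16,-109.5);plan(.672,.125,.16,-49.5)
E
```

```text
time_s: 20.45
position: [0.5195, -0.2988, 0.1751]
orientation: [[0.991, -0.136, 0.004], [-0.136, -0.991, -0.003], [0.005, 0.003, -1.0]]
contact_force: [0.4, -0.1, -0.0]
opening: 0.0685
tile_white 0.69 (array([ 0.44101746, -0.28519167]), np.float64(52.59637673842406), np.float64(52.187106562352696), np.float64(1.0072088840432982))
tile_terracotta 0.97 (array([ 0.49294885, -0.29316844]), np.float64(51.39713416495562), np.float64(52.351063139412354), np.float64(0.665394460533309))
dist 52.54044776869803 dir-angle mod60 -0.12963813213491449 dang 1.199242573468446
tray [-0.00818451  0.00042472] [-0.060718    0.00127979]
jar_blue 0.76 [106. 254.] topz 0.0656 2631 circ ((0.5788664221763611, -0.3042355179786682), 0.021190669387578964) mean [ 0.5795284  -0.30427834]
tcp [ 0.52019109 -0.2983364   0.17222284]
t=20.7 d(mm)=[  93.4 -439.9   12.1] rv=[-0.    -0.001  0.205] q6now=57 n>=7.2
t=20.7 d(mm)=[  93.4 -439.9   12.1] rv=[ 1.000e-03 -0.000e+00 -2.936e+00] q6now=57 n>=15.7
t=20.7 d(mm)=[  93.4 -439.9   12.1] rv=[ 0.    -0.001 -0.842] q6now=57 n>=7.2
t=20.7 d(mm)=[  93.4 -439.9   12.1] rv=[-1.0e-03 -0.0e+00  2.3e+00] q6now=57 n>=12.3
```

View pics/b4.png

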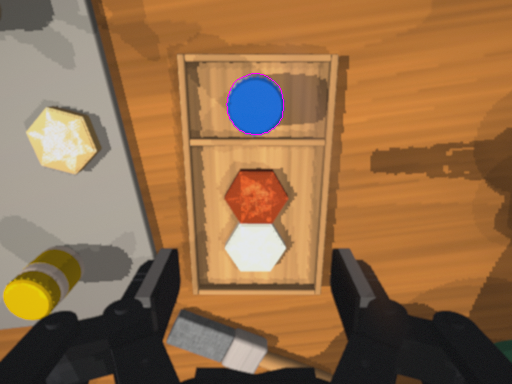

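```bash
python3 -m crank '[{"dx":93,"dy":-440,"dz":8,"rx":0,"ry":-0.001,"rz":-0.842,"claw":0.75},{"dx":93,"dy":-440,"dz":8,"rx":0,"ry":-0.001,"rz":-0.842,"claw":0.75},{"dx":93,"dy":-440,"dz":8,"rx":0,"ry":-0.001,"rz":-0.842,"claw":0.75},{"dx":93,"dy":-440,"dz":8,"rx":0,"ry":-0.001,"rz":-0.842,"claw":0.75},{"dx":93,"dy":-440,"dz":8,"rx":0,"ry":-0.001,"rz":-0.842,"claw":0.75},{"dx":93,"dy":-440,"dz":8,"rx":0,"ry":-0.001,"rz":-0.842,"claw":0.75},{"dx":93,"dy":-440,"dz":8,"rx":0,"ry":-0.001,"rz":-0.842,"claw":0.75},{"dx":93,"dy":-440,"dz":8,"rx":0,"ry":-0.001,"rz":-0.842,"claw":0.75},{"dx":93,"dy":-440,"dz":8,"rx":0,"ry":-0.001,"rz":-0.842,"claw":0.75},{"dx":93,"dy":-440,"dz":8,"rx":0,"ry":-0.001,"rz":-0.842,"claw":0.75}]'
python3 - <<'E'
from h import *
see("tile_black",.024,"k1")
E
```

```text
time_s: 21.95
position: [0.6716, 0.1237, 0.1639]
orientation: [[0.761, 0.648, -0.001], [0.648, -0.761, -0.001], [-0.001, 0.0, -1.0]]
contact_force: [0.6, -0.9, 1.0]
opening: 0.0639
tile_black 0.86 [172. 257.] 3124 [0.6735 0.1249 0.024 ] (array([0.6733365, 0.124589 ]), np.float64(7.911981168834529), np.float64(51.85690345237668), np.float64(0.7686374034211835))
tile_black 0.25 [247. 361.] 2206 [0.6782 0.0026 0.024 ] (array([0.67859592, 0.00465047]), np.float64(51.23164125473944), np.float64(58.025948774320746), np.float64(9.843531758348478))
tcp [0.6716 0.1237 0.1639] open 0.0638829335065139
```

View pics/k1.png

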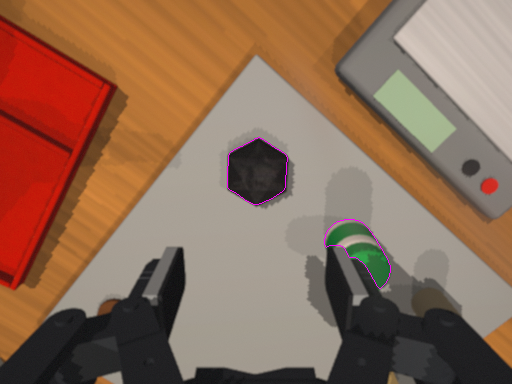

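Run:
```python
from h import *
plan(.6744,.1233,.0145,-52)
```

```text
t=22.1 d(mm)=[  1.9   2.  149.7] rv=[0.    0.    0.042] q6now=50 n>=2.4
t=22.1 d(mm)=[  1.9   2.  149.7] rv=[-1.0e-03  0.0e+00 -3.1e+00] q6now=50 n>=16.6
```

```bash
python3 -m crank '[{"dx":1.6,"dy":2,"dz":60,"rx":0,"ry":0,"rz":0.042,"claw":0.75},{"dx":1.6,"dy":2,"dz":110,"rx":0,"ry":0,"rz":0.042,"claw":0.75},{"dx":1.6,"dy":2,"dz":138,"rx":0,"ry":0,"rz":0.042,"claw":0.75},{"dx":1.6,"dy":2,"dz":148,"rx":0,"ry":0,"rz":0.042,"claw":0.75},{"dx":1.6,"dy":2,"dz":150,"rx":0,"ry":0,"rz":0.042,"claw":0.75},{"dx":1.6,"dy":2,"dz":150,"rx":0,"ry":0,"rz":0.042,"claw":0.75}]' 40
```

```text
time_s: 22.8
position: [0.6749, 0.1229, 0.0158]
orientation: [[0.788, 0.615, 0.002], [0.615, -0.788, -0.0], [0.001, 0.002, -1.0]]
contact_force: [-0.0, 0.2, -0.2]
opening: 0.0636
```

```bash
python3 -m crank '[{"dx":0,"dy":0,"dz":2,"rx":0,"ry":0,"rz":0,"claw":0.5},{"dx":0,"dy":0,"dz":2,"rx":0,"ry":0,"rz":0,"claw":0.5},{"dx":0,"dy":0,"dz":2,"rx":0,"ry":0,"rz":0,"claw":0.5},{"dx":0,"dy":0,"dz":2,"rx":0,"ry":0,"rz":0,"claw":0.5}]' 40
python3 -m crank '[{"dx":0,"dy":0,"dz":-30,"rx":0,"ry":0,"rz":0,"claw":0.5},{"dx":0,"dy":0,"dz":-90,"rx":0,"ry":0,"rz":0,"claw":0.5},{"dx":0,"dy":0,"dz":-150,"rx":0,"ry":0,"rz":0,"claw":0.5},{"dx":0,"dy":0,"dz":-150,"rx":0,"ry":0,"rz":0,"claw":0.5}]'
python3 - <<'E'
from h import *
shot("wrist","k2")
plan(.48,.31,.17,-52)
E
```

```text
time_s: 23.3
position: [0.6757, 0.1229, 0.0157]
orientation: [[0.788, 0.615, 0.005], [0.615, -0.788, -0.0], [0.003, 0.003, -1.0]]
contact_force: [-1.9, -0.9, 5.4]
opening: 0.0507
time_s: 23.8
position: [0.677, 0.1232, 0.1724]
orientation: [[0.788, 0.615, 0.016], [0.616, -0.788, -0.0], [0.013, 0.01, -1.0]]
contact_force: [-0.8, 0.5, -1.5]
opening: 0.0505
t=23.9 d(mm)=[ -39.2 -267.8   -3.4] rv=[ 0.006 -0.008 -0.   ] q6now=53 n>=4.3
t=23.9 d(mm)=[ -39.2 -267.8   -3.4] rv=[-0.012 -0.01   3.141] q6now=53 n>=16.8
```

View pics/k2.png

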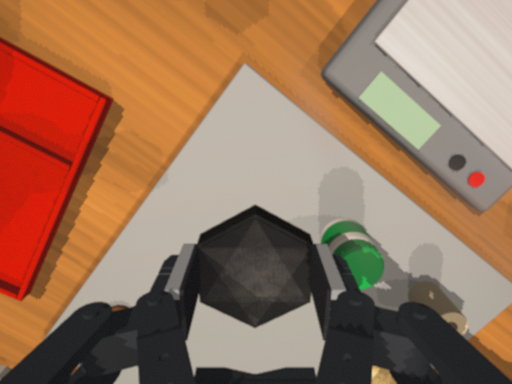

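Run:
```python
from h import *
plan(.47,.31,.17,-84)
```

```text
t=23.9 d(mm)=[ -47.1 -274.    -3.5] rv=[ 0.004 -0.009  0.558] q6now=53 n>=4.4
t=23.9 d(mm)=[ -47.1 -274.    -3.5] rv=[ 0.012  0.005 -2.583] q6now=53 n>=13.8
```

```bash
python3 -m crank '[{"dx":-47,"dy":-274,"dz":-3,"rx":0.004,"ry":-0.009,"rz":0.558,"claw":0.5},{"dx":-47,"dy":-274,"dz":-3,"rx":0.004,"ry":-0.009,"rz":0.558,"claw":0.5},{"dx":-47,"dy":-274,"dz":-3,"rx":0.004,"ry":-0.009,"rz":0.558,"claw":0.5},{"dx":-47,"dy":-274,"dz":-3,"rx":0.004,"ry":-0.009,"rz":0.558,"claw":0.5},{"dx":-47,"dy":-274,"dz":-3,"rx":0.004,"ry":-0.009,"rz":0.558,"claw":0.5},{"dx":-47,"dy":-274,"dz":-3,"rx":0.004,"ry":-0.009,"rz":0.558,"claw":0.5},{"dx":-47,"dy":-274,"dz":-3,"rx":0.004,"ry":-0.009,"rz":0.558,"claw":0.5},{"dx":-47,"dy":-274,"dz":-3,"rx":0.004,"ry":-0.009,"rz":0.558,"claw":0.5}]'
python3 - <<'E'
from h import *
c,st=shot("wrist","r1");print(st["position"])
v=c["image"].copy()
for d in robot.trace(c,"tray_red")[:2]:
    ct=cont(d["pixels"]);P=toplane(c,ct,.016,st)
    print(d["p"],cv2.minAreaRect(P[:,:2].astype(np.float32)))
    cv2.drawContours(v,[ct[:,None]],-1,(255,0,255),1)
cv2.imwrite("pics/r1.png",v)
E
```

```text
time_s: 24.85
position: [0.4708, 0.3093, 0.169]
orientation: [[0.995, 0.103, -0.0], [0.103, -0.995, -0.0], [-0.0, 0.0, -1.0]]
contact_force: [-0.4, -1.0, -0.6]
opening: 0.05
[0.47077481 0.30925713 0.16901441]
0.77 ((0.509553074836731, 0.30707621574401855), (0.19764813780784607, 0.1321287900209427), 8.092326164245605)
```

View pics/r1.png

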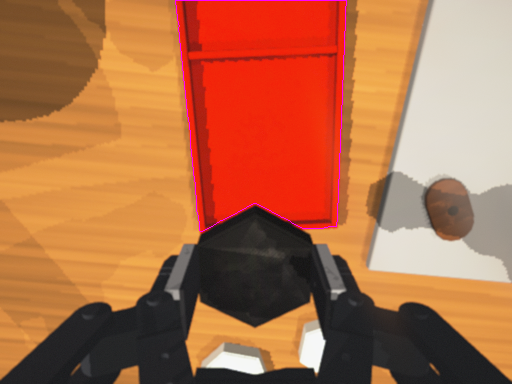

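Run:
```python
from h import *
st=robot.read_state();c=robot.camera("top")
im=c["image"].astype(int);m=(im[...,2]>110)&(im[...,1]<60)&(im[...,0]<60);m[:, :135]=0;m[:,215:]=0
ct=cont(m);print("top",cv2.minAreaRect(toplane(c,ct,.016)[:,:2].astype(np.float32)))
c,st=shot("wrist")
print(toplane(c,[[263,50],[203,230],[337,227],[190,52],[341,48]],.016,st).round(4))
```

```text
top ((0.5237783193588257, 0.30490583181381226), (0.2317439466714859, 0.13661275804042816), 7.57838249206543)
[[0.5694 0.3154 0.016 ]
 [0.405  0.3545 0.016 ]
 [0.4213 0.228  0.016 ]
 [0.5619 0.3735 0.016 ]
 [0.5774 0.2534 0.016 ]]
```

Run:
```python
from h import *
plan(.4929,.3018,.009,-82)
```

```text
t=25.1 d(mm)=[ 21.5  10.2 160.3] rv=[ 0.    -0.    -0.036] q6now=105 n>=2.6
t=25.1 d(mm)=[ 21.5  10.2 160.3] rv=[-0.    -0.     3.106] q6now=105 n>=16.6
```

```bash
python3 -m crank '[{"dx":21.5,"dy":10,"dz":50,"rx":0,"ry":0,"rz":-0.036,"claw":0.5},{"dx":21.5,"dy":10,"dz":100,"rx":0,"ry":0,"rz":-0.036,"claw":0.5},{"dx":21.5,"dy":10,"dz":135,"rx":0,"ry":0,"rz":-0.036,"claw":0.5},{"dx":21.5,"dy":10,"dz":152,"rx":0,"ry":0,"rz":-0.036,"claw":0.5},{"dx":21.5,"dy":10,"dz":160,"rx":0,"ry":0,"rz":-0.036,"claw":0.5},{"dx":21.5,"dy":10,"dz":161,"rx":0,"ry":0,"rz":-0.036,"claw":0.5},{"dx":21.5,"dy":10,"dz":161,"rx":0,"ry":0,"rz":-0.036,"claw":0.5}]'
python3 -m crank '[{"dx":0,"dy":0,"dz":1,"rx":0,"ry":0,"rz":0,"claw":0.5},{"dx":0,"dy":0,"dz":2,"rx":0,"ry":0,"rz":0,"claw":0.5},{"dx":0,"dy":0,"dz":2,"rx":0,"ry":0,"rz":0,"claw":0.5}]'
```

```text
time_s: 25.92
position: [0.4935, 0.3022, 0.0094]
orientation: [[0.99, 0.14, 0.002], [0.14, -0.99, 0.001], [0.002, -0.0, -1.0]]
contact_force: [0.3, -0.4, 0.1]
opening: 0.0502
time_s: 26.3
position: [0.4937, 0.3023, 0.0077]
orientation: [[0.99, 0.14, 0.003], [0.14, -0.99, 0.001], [0.003, -0.0, -1.0]]
contact_force: [-0.2, -0.0, 2.5]
opening: 0.0504
```

```bash
python3 -m crank '[{"dx":0,"dy":0,"dz":0.7,"rx":0,"ry":0,"rz":0,"claw":0.5},{"dx":0,"dy":0,"dz":0.7,"rx":0,"ry":0,"rz":0,"claw":0.7},{"dx":0,"dy":0,"dz":0.7,"rx":0,"ry":0,"rz":0,"claw":0.7},{"dx":0,"dy":0,"dz":-20,"rx":0,"ry":0,"rz":0,"claw":0.7},{"dx":0,"dy":0,"dz":-70,"rx":0,"ry":0,"rz":0,"claw":0.7},{"dx":0,"dy":0,"dz":-130,"rx":0,"ry":0,"rz":0,"claw":0.85},{"dx":-10,"dy":0,"dz":-180,"rx":0,"ry":0,"rz":0,"claw":0.85},{"dx":-10,"dy":0,"dz":-180,"rx":0,"ry":0,"rz":0,"claw":0.85}]'
python3 - <<'E'
from h import *
c,st=see("tile_black",.016,"r2")
d=robot.trace(c,"tray_red")[0];P=toplane(c,cont(d["pixels"]),.016,st);print(cv2.minAreaRect(P[:,:2].astype(np.float32)))
plan(.66,.013,.2,-82)
E
```

```text
time_s: 27.3
position: [0.4843, 0.3014, 0.1916]
orientation: [[0.99, 0.14, 0.01], [0.14, -0.99, 0.003], [0.01, -0.002, -1.0]]
contact_force: [-0.4, -0.2, -0.7]
opening: 0.0725
tile_black 0.72 [156. 255.] 2579 [0.4915 0.3047 0.016 ] (array([0.49126429, 0.304489  ]), np.float64(39.513215091041424), np.float64(51.733457220793895), np.float64(0.5781276720781997))
tile_black 0.64 [ 0. 94.] 110 [0.6032 0.4555 0.016 ] (array([0.62147232, 0.45749856]), np.float64(28.38342521616787), np.float64(37.65438107148185), np.float64(1.5771449151832975))
tcp [0.4843 0.3014 0.1916] open 0.07247563464806592
((0.5170183181762695, 0.308312326669693), (0.21441665291786194, 0.13307657837867737), 8.030160903930664)
t=27.4 d(mm)=[135.1 309.5 -13.4] rv=[ 0.    -0.001  0.001] q6now=102 n>=5.4
t=27.4 d(mm)=[135.1 309.5 -13.4] rv=[ 1.000e-03  0.000e+00 -3.141e+00] q6now=102 n>=16.8
```

View pics/r2.png

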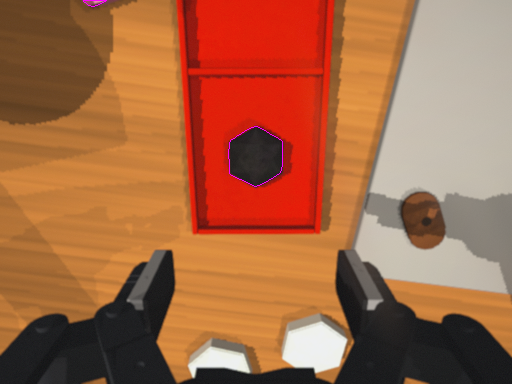

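```bash
python3 -m crank '[{"dx":135,"dy":309,"dz":-13,"rx":0,"ry":-0.009,"rz":0.001,"claw":0.85},{"dx":135,"dy":309,"dz":-13,"rx":0,"ry":-0.009,"rz":0.001,"claw":0.85},{"dx":135,"dy":309,"dz":-13,"rx":0,"ry":-0.009,"rz":0.001,"claw":0.85},{"dx":135,"dy":309,"dz":-13,"rx":0,"ry":-0.009,"rz":0.001,"claw":0.85},{"dx":135,"dy":309,"dz":-13,"rx":0,"ry":-0.009,"rz":0.001,"claw":0.85},{"dx":135,"dy":309,"dz":-13,"rx":0,"ry":-0.009,"rz":0.001,"claw":0.85},{"dx":135,"dy":309,"dz":-13,"rx":0,"ry":-0.009,"rz":0.001,"claw":0.85},{"dx":135,"dy":309,"dz":-13,"rx":0,"ry":-0.009,"rz":0.001,"claw":0.85}]'
python3 - <<'E'
from h import *
jar("jar_green","g1")
E
```

```text
time_s: 28.45
position: [0.6592, 0.0143, 0.1985]
orientation: [[0.99, 0.139, -0.01], [0.139, -0.99, -0.001], [-0.01, -0.001, -1.0]]
contact_force: [0.1, 0.1, -0.9]
opening: 0.0727
tcp [0.65923966 0.01431236 0.19846466]
```

View pics/g1.png

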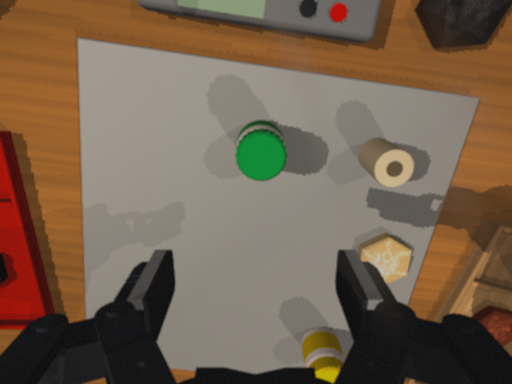

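Run:
```python
from h import *
jar("jar_green","g2")
c,st=shot("wrist");im=c["image"].astype(int);m=(im[...,1]>im[...,2]+50)&(im[...,1]>im[...,0]+40);m[:100]=0;m[200:]=0
ys,xs=np.nonzero(m);z=c["range_z"][ys,xs];R,t=pose(c,st)
P=np.c_[(xs-c["cx"])/c["fx"]*z,(ys-c["cy"])/c["fy"]*z,z]@R.T+t;k=P[:,2]>.068
print(cv2.minEnclosingCircle(P[k,:2].astype(np.float32)),k.sum())
```

```text
jar_green 0.61 [150. 260.] topz 0.0735 1981 circ ((0.6761975288391113, 0.014208856038749218), 0.021212661638855934) mean [0.6773946  0.01432587]
tcp [0.65931807 0.01465722 0.19926921]
((0.7009994387626648, 0.01726432703435421), 0.0451335683465004) 1929
```

Run:
```python
from h import *
plan(.6764,.0125,.02,-82)
```

```text
t=28.7 d(mm)=[ 17.9   4.2 179.6] rv=[0.    0.008 0.001] q6now=73 n>=2.9
t=28.7 d(mm)=[ 17.9   4.2 179.6] rv=[-0.013  0.    -3.141] q6now=73 n>=16.8
```

```bash
python3 -m crank '[{"dx":18,"dy":4.2,"dz":50,"rx":0,"ry":0.008,"rz":0.001,"claw":0.85},{"dx":18,"dy":4.2,"dz":90,"rx":0,"ry":0.008,"rz":0.001,"claw":0.85},{"dx":18,"dy":4.2,"dz":130,"rx":0,"ry":0.008,"rz":0.001,"claw":0.85},{"dx":18,"dy":4.2,"dz":165,"rx":0,"ry":0.008,"rz":0.001,"claw":0.85},{"dx":18,"dy":4.2,"dz":180,"rx":0,"ry":0.008,"rz":0.001,"claw":0.85},{"dx":18,"dy":4.2,"dz":180,"rx":0,"ry":0.008,"rz":0.001,"claw":0.85},{"dx":18,"dy":4.2,"dz":180,"rx":0,"ry":0.008,"rz":0.001,"claw":0.4},{"dx":18,"dy":4.2,"dz":180,"rx":0,"ry":0.008,"rz":0.001,"claw":0.4},{"dx":18,"dy":4.2,"dz":180,"rx":0,"ry":0.008,"rz":0.001,"claw":0.4},{"dx":18,"dy":4.2,"dz":180,"rx":0,"ry":0.008,"rz":0.001,"claw":0.4}]' 40
python3 - <<'E'
from h import *
shot("wrist","g3")
E
python3 -m crank '[{"dx":0,"dy":0,"dz":-40,"rx":0,"ry":0,"rz":0,"claw":0.4},{"dx":0,"dy":0,"dz":-90,"rx":0,"ry":0,"rz":0,"claw":0.4},{"dx":0,"dy":0,"dz":-130,"rx":0,"ry":0,"rz":0,"claw":0.4},{"dx":0,"dy":0,"dz":-130,"rx":0,"ry":0,"rz":0,"claw":0.4}]'
python3 - <<'E'
from h import *
d=np.radians(8);plan(.5276+.078*np.cos(d),.3066+.078*np.sin(d),.15,-82)
E
```

```text
time_s: 29.95
position: [0.6774, 0.0123, 0.0215]
orientation: [[0.99, 0.139, 0.003], [0.139, -0.99, -0.001], [0.003, 0.001, -1.0]]
contact_force: [-1.0, -0.2, 6.4]
opening: 0.0431
time_s: 30.5
position: [0.6784, 0.0122, 0.1557]
orientation: [[0.99, 0.139, 0.01], [0.139, -0.99, -0.002], [0.009, 0.003, -1.0]]
contact_force: [0.4, -0.3, -0.9]
opening: 0.0431
t=30.5 d(mm)=[ -30.5 -312.5    4.5] rv=[ 0.003 -0.009 -0.   ] q6now=73 n>=5.0
t=30.5 d(mm)=[ -30.5 -312.5    4.5] rv=[-0.015 -0.005  3.141] q6now=73 n>=16.8
```

View pics/g3.png

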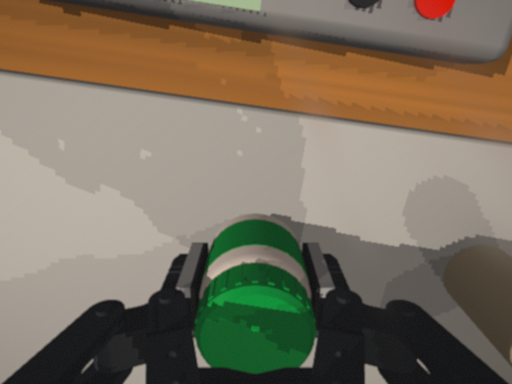

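```bash
python3 -m crank '[{"dx":-30.5,"dy":-312,"dz":4,"rx":0.003,"ry":-0.009,"rz":0,"claw":0.4},{"dx":-30.5,"dy":-312,"dz":4,"rx":0.003,"ry":-0.009,"rz":0,"claw":0.4},{"dx":-30.5,"dy":-312,"dz":4,"rx":0.003,"ry":-0.009,"rz":0,"claw":0.4},{"dx":-30.5,"dy":-312,"dz":4,"rx":0.003,"ry":-0.009,"rz":0,"claw":0.4},{"dx":-30.5,"dy":-312,"dz":4,"rx":0.003,"ry":-0.009,"rz":0,"claw":0.4},{"dx":-30.5,"dy":-312,"dz":4,"rx":0.003,"ry":-0.009,"rz":0,"claw":0.4},{"dx":-30.5,"dy":-312,"dz":4,"rx":0.003,"ry":-0.009,"rz":0,"claw":0.4},{"dx":-30.5,"dy":-312,"dz":4,"rx":0.003,"ry":-0.009,"rz":0,"claw":0.4}]'
python3 - <<'E'
from h import *
d=np.radians(8);plan(.5276+.078*np.cos(d),.3066+.078*np.sin(d),.0135,-82)
c,st=shot("wrist","g4")
for n in (-.116,.116,.043):
  for y in(-.063,.063): print(n,y,proj(c,[.5276+n*np.cos(d)-y*np.sin(d),.3066+n*np.sin(d)+y*np.cos(d),.016],st).round())
E
```

```text
time_s: 31.5
position: [0.6054, 0.3155, 0.1501]
orientation: [[0.991, 0.137, -0.0], [0.137, -0.991, -0.0], [-0.0, 0.0, -1.0]]
contact_force: [-0.2, -0.5, -1.8]
opening: 0.0426
t=31.5 d(mm)=[ -0.2  -2.  136.6] rv=[ 0.     0.    -0.002] q6now=100 n>=2.2
t=31.5 d(mm)=[ -0.2  -2.  136.6] rv=[ 0.    -0.     3.139] q6now=100 n>=16.8
-0.116 -0.063 [[317. 356.]]
-0.116 0.063 [[194. 356.]]
0.116 -0.063 [[333. 130.]]
0.116 0.063 [[177. 131.]]
0.043 -0.063 [[327. 213.]]
0.043 0.063 [[183. 214.]]
```

View pics/g4.png

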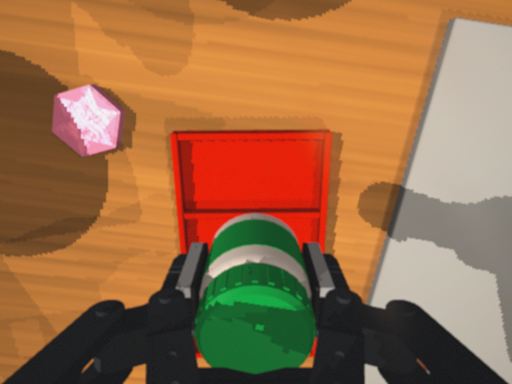

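```bash
python3 -m crank '[{"dx":-0.2,"dy":-2,"dz":50,"rx":0,"ry":0,"rz":-0.002,"claw":0.4},{"dx":-0.2,"dy":-2,"dz":90,"rx":0,"ry":0,"rz":-0.002,"claw":0.4},{"dx":-0.2,"dy":-2,"dz":115,"rx":0,"ry":0,"rz":-0.002,"claw":0.4},{"dx":-0.2,"dy":-2,"dz":130,"rx":0,"ry":0,"rz":-0.002,"claw":0.4},{"dx":-0.2,"dy":-2,"dz":136,"rx":0,"ry":0,"rz":-0.002,"claw":0.4},{"dx":-0.2,"dy":-2,"dz":137.5,"rx":0,"ry":0,"rz":-0.002,"claw":0.4},{"dx":-0.2,"dy":-2,"dz":137.5,"rx":0,"ry":0,"rz":-0.002,"claw":0.4}]'
python3 -m crank '[{"dx":0,"dy":0,"dz":0.8,"rx":0,"ry":0,"rz":0,"claw":0.4},{"dx":0,"dy":0,"dz":1.2,"rx":0,"ry":0,"rz":0,"claw":0.4}]'
```

```text
time_s: 32.42
position: [0.6054, 0.3176, 0.0137]
orientation: [[0.99, 0.139, 0.002], [0.139, -0.99, 0.0], [0.002, -0.0, -1.0]]
contact_force: [0.2, -0.9, -1.2]
opening: 0.043
time_s: 32.67
position: [0.6057, 0.3178, 0.0135]
orientation: [[0.99, 0.139, 0.003], [0.139, -0.99, 0.001], [0.003, -0.0, -1.0]]
contact_force: [-3.7, -1.8, 7.5]
opening: 0.0429
```

```bash
python3 -m crank '[{"dx":0,"dy":0,"dz":0,"rx":0,"ry":0,"rz":0,"claw":0.8},{"dx":0,"dy":0,"dz":0,"rx":0,"ry":0,"rz":0,"claw":0.8},{"dx":0,"dy":0,"dz":0,"rx":0,"ry":0,"rz":0,"claw":0.8},{"dx":0,"dy":0,"dz":-40,"rx":0,"ry":0,"rz":0,"claw":0.8},{"dx":0,"dy":0,"dz":-90,"rx":0,"ry":0,"rz":0,"claw":0.8},{"dx":-50,"dy":0,"dz":-150,"rx":0,"ry":0,"rz":0,"claw":0.8},{"dx":-90,"dy":0,"dz":-200,"rx":0,"ry":0,"rz":0,"claw":0.8},{"dx":-90,"dy":0,"dz":-200,"rx":0,"ry":0,"rz":0,"claw":0.8},{"dx":-90,"dy":0,"dz":-200,"rx":0,"ry":0,"rz":0,"claw":0.8}]'
python3 - <<'E'
from h import *
jar("jar_green","g5",.064)
c,st=see("tile_black",.016,"g6")
d=robot.trace(c,"tray_red")[0];P=toplane(c,cont(d["pixels"]),.016,st);print(cv2.minAreaRect(P[:,:2].astype(np.float32)))
c,_=shot("top","top9");shot("scene","scene9")
for n,z in [("tile_sand",.024),("jar_yellow",.072),("tile_white",.016),("tile_terracotta",.016)]:
    for d in robot.trace(c,n)[:2]: print(n,d["p"],toplane(c,cont(d["pixels"]),z).mean(0).round(3))
E
```

```text
time_s: 33.8
position: [0.5161, 0.3052, 0.2138]
orientation: [[0.99, 0.139, 0.004], [0.139, -0.99, 0.001], [0.004, -0.001, -1.0]]
contact_force: [1.0, -0.8, -1.6]
opening: 0.0682
jar_green 0.98 [ 63. 254.] topz 0.0657 2147 circ ((0.6043947339057922, 0.31986555457115173), 0.021086277440190315) mean [0.60473466 0.3199203 ]
tcp [0.51611548 0.3052194  0.21381148]
tile_black 0.91 [ 20. 107.] 2394 [0.6244 0.4552 0.016 ] (array([0.62357183, 0.45499035]), np.float64(38.071022335569346), np.float64(45.121884624316586), np.float64(4.0946972291449635))
tile_black 0.86 [180. 254.] 2195 [0.4921 0.3046 0.016 ] (array([0.49182344, 0.30455058]), np.float64(36.85305259500164), np.float64(52.45014890948045), np.float64(0.6821431044306032))
tcp [0.5163 0.3049 0.2116] open 0.06836224810802231
((0.5262876749038696, 0.3090258240699768), (0.23229913413524628, 0.13428695499897003), 8.419414520263672)
tile_sand 0.85 [ 0.566 -0.136  0.024]
jar_yellow 0.58 [ 0.444 -0.09   0.072]
tile_white 0.73 [0.273 0.202 0.016]
tile_white 0.64 [ 0.437 -0.286  0.016]
tile_terracotta 0.88 [ 0.49  -0.293  0.016]
```

View pics/g5.png

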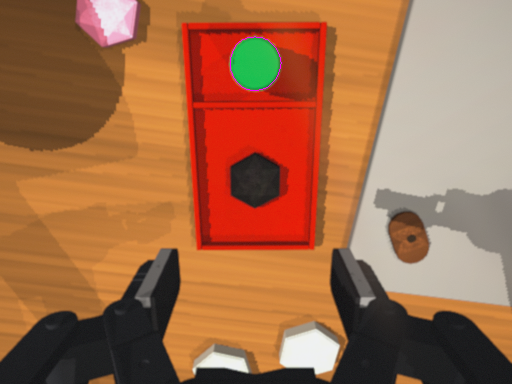

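View pics/top9.png

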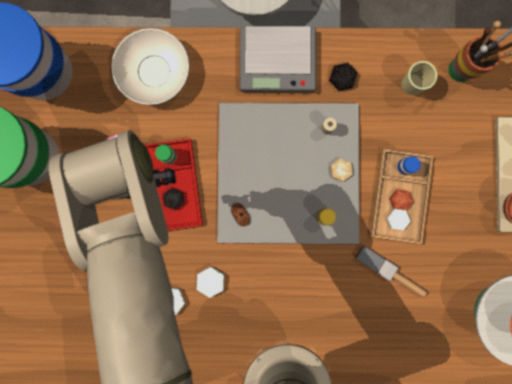

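View pics/scene9.png

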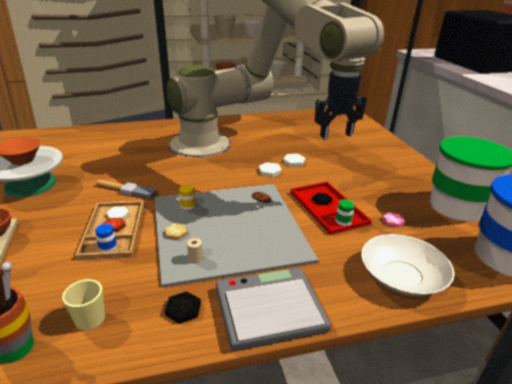

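```bash
python3 -c "
from cell import robot
print(robot.close_job())"
```

```text
the job is handed in; nothing more can be done
None
```

Both kits are made up and the job is handed in at about 34 s of the 120 s allowed; the hand-in gave no verdict.

**Wood tray**
- The white and terracotta tiles lie flat in the long compartment, side to side. My last wrist view put their centres 52.5 mm apart and about 1° off parallel. An earlier view gave 52.4 mm and 0.3°.
- Along the tray they sit at about x = -61 mm (white) and -8 mm (terracotta), within 2 mm of the middle line.
- The blue-capped jar stands at about x = +78 mm in the small compartment, with its top at the height expected for standing upright.

**Red tray**
- The black tile lies flat near x = -35 mm in the long compartment. It measures about 52 mm across, so it is the smaller black one.
- The green-capped jar stands upright at about x = +79 mm in the small compartment.

**Spares:** the sand tile and yellow-capped jar measure within about 3 mm of where they started, which is within what the top camera can tell. The gripper was open and raised clear at hand-in.

**Checks that disagreed:**
- The wrist camera read about 2 mm off sideways compared with where gripped parts actually sat, so I corrected for that. It also differed from the top camera by about 3 mm.
- The detector missed the green jar once, and it also labelled unrelated things as tiles. The pictures settled each case.

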